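Draw out the pressing board, lay up a pile and wind the clamp

ROBOT

A 6-joint arm with a two-finger parallel gripper is mounted at the origin on the work surface. World frame = base frame: x ahead of the robot, y to its left, z up, the work surface at z = 0. Lengths are in m, angles in rad, forces in N, time in s.
With the tool pointing down it reaches from about 0.425 to 0.95 m from the base axis. Payload 3.5 kg.
Tool frame: the origin (TCP) lies at the very end of the fingers, on their centre line; the grasp point (between the pads) lies 19 mm behind it; z points along the fingers, y is the direction in which the jaws open and shut (so a half turn about z gives the same grasp; the last joint's range is limited). The gripper opens to 85 mm and grips with 20 to 120 N. Pads are 22 mm wide; open, the fingers measure 114 mm over their backs; the gripper's body (76 mm by 85 mm) begins 54 mm behind the grasp point. The pads swing forward as they close: fully open they stand 13 mm farther back than shut.
Start: joints at [1.106, 0.286, 1.577, -0, 1.279, -0.15], TCP at [0.209, 0.642, 0.231] pointing down, gripper open.
Joint ranges: [-2.77, 2.77], [-0.9, 2.22], [0.21, 2.48], [-1.53, 4.67], [0.24, 2.81], [-2.84, 2.84]. Speed limits (rad/s): [2.79, 2.79, 3.14, 3.14, 3.14, 3.14].

INTERFACE

Orientations are given as a unit quaternion [x, y, z, w].
In Python, from plant import ctrl, eyes, ticket gives the robot as it stands.
- The arm moves only by the tool send_rows, never from a script. Its arguments are lists of equal length, an entry for each row: "translation": the shift along the tool's x, y, z in units of 30 mm (1.0 is 30 mm), a list of three; "rotation": the turn, a rotation vector about the tool's x, y, z in units of 5 degrees (1.0 is 5 degrees), a list of three; "grip": the finger opening in mm, from 0 to 85.4. A call has 1 to 5 rows; each row shifts and turns the commanded pose from where the row before left it, along the tool's axes as they then stand; what a row does not reach is not made up. A row lasts 1/8 s, in which the tool goes at most 62.5 mm and 10.7 degrees, less where a joint would pass 70% of its speed; a pose out of reach is approached as far as the arm can. A call is refused whole if a number of a shift passes 1 or a number of a turn 1, either way. A call with a gripper value outside its range is refused whole. The fingers move at their own pace and stop on an object; "squeeze" is the grip in N (left out, the last holds). Time passes only in rows, so rows that do not move let the fingers close. It gives the time, the measured TCP pose, the force and the opening at its end, in the units of the state.
- ctrl.get_state(): the state, without advancing time (a new reading comes with each control period).
- eyes.read_camera(name): name is "side" or "top"; returns a dict with "image" (384x512x3 uint8, blue, green, red), "mtx" (3x3 intrinsics, pixels), "dist_coeffs" ([k1, k2, p1, p2, k3] as OpenCV has them; the pictures are not rectified), "xyz" and "orientation" of the camera in the world. Camera axes: x right, y down, z forward; pixel columns grow to the right and rows downward; lengths in m; the calibration is good to about 2 mm. A picture is of the moment at which its call begins. There is no depth.
- ticket.sign_off(): hands the job in, once; it reports no verdict.
The state is a dict: "time": time; "qpos": joint angles; "dq": joint speeds; "joint_efforts": joint torques, N m; "eef_pos": TCP position; "tcp_rot": TCP orientation; "contact_force": force on the tool from outside, world axes, zero at the start; "wrist_torque": the same for the moment, N m; "opening": opening from 0.0 (shut) to 1.0 (fully open).
Only numpy, scipy, OpenCV 4.12 (cv2) and the standard library are available. Lean on these libraries where they do the work, as an engineer would, in place of code of your own. Each camera call takes 0.05 s, during which the arm holds its last target. There are 200 camera calls.

TASK

Get a dry lay-up ready for gluing: pull the yellow-faced pressing board out from under the stack of dark blocks, so that the stack is left standing behind the red stop without being lifted, taken apart or toppled; then lay the board squarely in the yellow outline on the press bed, pile every pale blank that is there squarely on the middle of it, flat one on another with edges in line, and set the blue weight upright and centred on top. Last of all, wind the red handwheel clockwise through its full turn to its end, to bring the clamp jaw up to the board, and see that the pile is still square. Leave the mallet, wrench and jar alone.

Things in the scene. Friction and masses are not known exactly. Their poses are not given: they have to be found in the camera images.
- stop: fixed red bridge, bar faced with slippery white plastic. Origin on the bench mid under the stack, z up, +x from bar to stack (roughly away from the robot). Bar 130 mm wide (y), 10 thick, stack-side face at x -54 mm, z 17 to 70 mm; feet at |y| 43 to 75 mm, x -64 to -4 mm. The board slides in the 17 mm high slot under the bar, which holds the stack back when it is drawn to -x.
- board_c (a point): pressing board, loose, 0.13 kg, plywood with yellow upper face, 190 x 56 x 14 mm (x, y, z); the point is its centre, half-way up. At the start it lies on the bench under the stack; its -x end sticks out about 76 mm past the bar of the stop, on the robot's side. Drawn about 125 mm along the stop's -x it is clear of stack and bar.
- stock1_c (a point): dark stock block, loose, 100 x 70 x 24 mm (x, y, z), green-waxed ends, point at its centre. Number 1 from below in the stack of 4; they stand on the board behind the stop, about 4 mm from the bar, and settle 14 mm down on the bench when the board is drawn away.
- stock2_c (a point): dark stock block, loose, 100 x 70 x 24 mm (x, y, z), green-waxed ends, point at its centre. Number 2 from below in the stack of 4; they stand on the board behind the stop, about 4 mm from the bar, and settle 14 mm down on the bench when the board is drawn away.
- stock3_c (a point): dark stock block, loose, 100 x 70 x 24 mm (x, y, z), green-waxed ends, point at its centre. Number 3 from below in the stack of 4; they stand on the board behind the stop, about 4 mm from the bar, and settle 14 mm down on the bench when the board is drawn away.
- stock4_c (a point): dark stock block, loose, 100 x 70 x 24 mm (x, y, z), green-waxed ends, point at its centre. Number 4 from below in the stack of 4; they stand on the board behind the stop, about 4 mm from the bar, and settle 14 mm down on the bench when the board is drawn away.
- bed_top (a point): middle of the top of the press bed: a fixed dark steel plate, 220 x 120 mm (x, y), top 10 mm above the bench, with a yellow painted outline 198 x 66 mm in which the board is to lie, long side along x (either way round).
- blank1_c (a point): pale wooden blank, loose, 100 x 60 x 22 mm (x, y, z), 90 g, point at its centre. Lies flat on the bench, or is absent: two to four of the four are there.
- blank2_c (a point): pale wooden blank, loose, 100 x 60 x 22 mm (x, y, z), 90 g, point at its centre. Lies flat on the bench, or is absent: two to four of the four are there.
- blank3_c (a point): pale wooden blank, loose, 100 x 60 x 22 mm (x, y, z), 90 g, point at its centre. Lies flat on the bench, or is absent: two to four of the four are there.
- blank4_c (a point): pale wooden blank, loose, 100 x 60 x 22 mm (x, y, z), 90 g, point at its centre. Lies flat on the bench, or is absent: two to four of the four are there.
- weight_grip (a point): blue iron pressing weight, loose, 0.5 to 0.8 kg: base 100 x 60 x 18 mm (x, y, z) with an upright grip rib in the middle, 60 mm long along x, 16 mm thick along y, from 18 to 52 mm above its underside. The point lies in the middle of the rib, 37 mm above the underside.
- wheel (a joint): red handwheel of the bed's end clamp, vertical axis, on a housing at the bed's -x end; radians, near 0 (0 to 0.3) at the start, grows clockwise seen from above to an end stop at 6.5. It turns freely with light friction, stays where left, and runs the jaw 4 mm per rad along the bed's +x, until it stands a few mm from the end of the outline.
- hub (a point): point on the handwheel's axis, at the height of the middle of the knob; 185 mm from the middle of the bed along its -x. The wheel's disc is 116 mm across, its top 46 mm above the bench.
- knob (a point): middle of the handwheel's upright round handle, 45 mm off the axis: 22 mm across, from 46 to 98 mm above the bench, spinning freely on its pin. It can be held or pushed round.
- jaw_c (a point): middle of the clamp's jaw, a steel block 12 x 70 x 20 mm (x, y, z) sliding on the bed's -x end, top 30 mm above the bench; its face stands about 30 mm from the outline's end at the start.
- mallet: rubber mallet lying on the bench beside the work, about 310 mm long; a bystander, to be left alone
- wrench: steel wrench lying on the right of the work, 200 mm long; a bystander, to be left alone
- jar: clear jar with a red cap, 70 mm across, 100 mm high; a bystander, to be left alone
Not all that is in view belongs to the job. There is more than one size of the part that bears board_c; the job needs the middle-sized. What is shaped like the part that bears blank3_c but purple or turquoise is not meant.

How it is judged:
By the outcome, as a careful person would: the job done as asked, in the order asked, and still so for the second after the job is handed in, with the robot touching nothing.
Of blank1, blank2, blank3, blank4 only 2 to 4 are there at a start; the rules pass over those that are not, and their reading is None.
At some moment in a run one of blank1, blank2, blank3, blank4 may be knocked a few centimetres aside while the robot is not near it.
Once in a run the grip may slacken for a moment while it holds something.
It also fails if it takes over 210 s, if anything falls off the work surface, if the arm or the gripper's body presses on something with over 40 N, if the wrist force passes 120 N, or if a joint passes its speed limit or range.

## Working session

There is one attempt and no reset: what is moved stays moved. The work goes in short steps, Python scripts to look and compute and a tool call to move; the robot and the scene stay as the last step left them, time stands still between calls to the robot, and variables do not carry over. Pictures are saved under pics/ and viewed, about 12 in all and at most 16, crops included, and the job is handed in when it is done.

Besides the shell and the picture viewer there is one more tool, called after "Emit:" as a command line: name --argument value ..., lists and objects as JSON in quotes. send_rows: Moves the arm, as the interface text tells. Its arguments: {"type":"object","properties":{"translation":{"type":"array"},"rotation":{"type":"array"},"grip":{"type":"array"},"squeeze":{"type":"number"}},"required":["translation","rotation","grip"]}

```bash
ls; mkdir -p pics; python3 - <<'E'
from plant import ctrl, eyes, ticket
import cv2,numpy as np
print(ctrl.get_state())
for n in ("top","side"):
    c=eyes.read_camera(n); cv2.imwrite(f"pics/{n}0.png",c["image"])
    print(n,c["mtx"],c["dist_coeffs"],c["xyz"],c["orientation"])
E
```

```text
pics
{'time': 0.0, 'qpos': array([ 1.10601200e+00,  2.87193589e-01,  1.57820852e+00,  4.14727975e-06,
        1.27857728e+00, -1.50048106e-01]), 'dq': array([ 1.30868968e-03,  4.32187658e-04, -4.36849944e-04, -2.88969923e-04,
        1.51606511e-04, -2.30861538e-05]), 'joint_efforts': array([ 8.52083867e-04, -4.05993283e+01, -2.92620385e+01, -1.58208150e-04,
        5.87660688e-03,  5.37879458e-06]), 'eef_pos': array([0.20865714, 0.64124089, 0.22991149]), 'tcp_rot': array([ 1.56719864e-01,  9.87642375e-01, -1.13681792e-03, -3.63000686e-04]), 'contact_force': array([ 0.63744506, -0.3585579 ,  0.0050723 ]), 'wrist_torque': array([-0.06504128,  0.03424815, -0.01385263]), 'opening': 1.0000599019505167}
top [[379.1697256    0.         256.99048354]
 [  0.         379.1697256  193.76844458]
 [  0.           0.           1.        ]] [0.00534046 0.         0.         0.         0.        ] [0.45796907 0.09379352 1.71498454] [-0.70379863  0.70940387 -0.02687866  0.02629017]
side [[416.38737519   0.         253.06656985]
 [  0.         416.38737519 193.03999454]
 [  0.           0.           1.        ]] [0.00780723 0.         0.         0.         0.        ] [-0.01862214 -1.440237    1.0585835 ] [ 0.85261413 -0.15554238  0.09196323 -0.49030448]
```

```bash
cat > h.py <<'E'
from plant import ctrl, eyes, ticket
import cv2,numpy as np
from scipy.spatial.transform import Rotation as R
np.set_printoptions(precision=4,suppress=True)
def look(n):
    c=eyes.read_camera(n); c["R"]=R.from_quat(c["orientation"]).as_matrix(); return c
def rays(c,uv):
    p=cv2.undistortPoints(np.float64(uv).reshape(-1,1,2),c["mtx"],np.array(c["dist_coeffs"])).reshape(-1,2)
    return np.c_[p,np.ones(len(p))]@c["R"].T
def onz(c,uv,z):
    d=rays(c,uv); return (c["xyz"]+d*((z-c["xyz"][2])/d[:,2])[:,None])
def proj(c,P):
    P=np.float64(P).reshape(-1,3); rv=cv2.Rodrigues(c["R"].T)[0]; t=-c["R"].T@np.array(c["xyz"])
    return cv2.projectPoints(P,rv,t,c["mtx"],np.array(c["dist_coeffs"]))[0].reshape(-1,2)
def tri(c1,u1,c2,u2):
    d1,d2=rays(c1,u1)[0],rays(c2,u2)[0]; d1/=np.linalg.norm(d1);d2/=np.linalg.norm(d2)
    A=np.c_[d1,-d2]; s=np.linalg.lstsq(A,np.array(c2["xyz"])-c1["xyz"],rcond=None)[0]
    a=c1["xyz"]+s[0]*d1;b=c2["xyz"]+s[1]*d2; return (a+b)/2,np.linalg.norm(a-b)
def blobs(c,lo,hi,amin=60):
    m=cv2.inRange(cv2.cvtColor(c["image"],cv2.COLOR_BGR2HSV),np.array(lo),np.array(hi))
    return [k for k in cv2.findContours(m,cv2.RETR_EXTERNAL,cv2.CHAIN_APPROX_NONE)[0] if cv2.contourArea(k)>amin]
def rectz(c,k,z):
    """min-area rectangle of a contour cast on plane z: centre, size(long,short), yaw of long axis deg"""
    P=onz(c,k.reshape(-1,2),z)[:,:2]; r=cv2.minAreaRect(np.float32(P*1000))
    (w,h),a=r[1],r[2]
    if w<h: w,h,a=h,w,a+90
    return np.array(r[0])/1000,(w,h),(a+90)%180-90
E
python3 -c "
import cv2
for n in ('top','side'):
    i=cv2.imread(f'pics/{n}0.png'); cv2.imwrite(f'pics/{n}0b.png',cv2.resize(i,(800,600),interpolation=cv2.INTER_CUBIC))"
```

```text
(no output)
```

View pics/top0b.png

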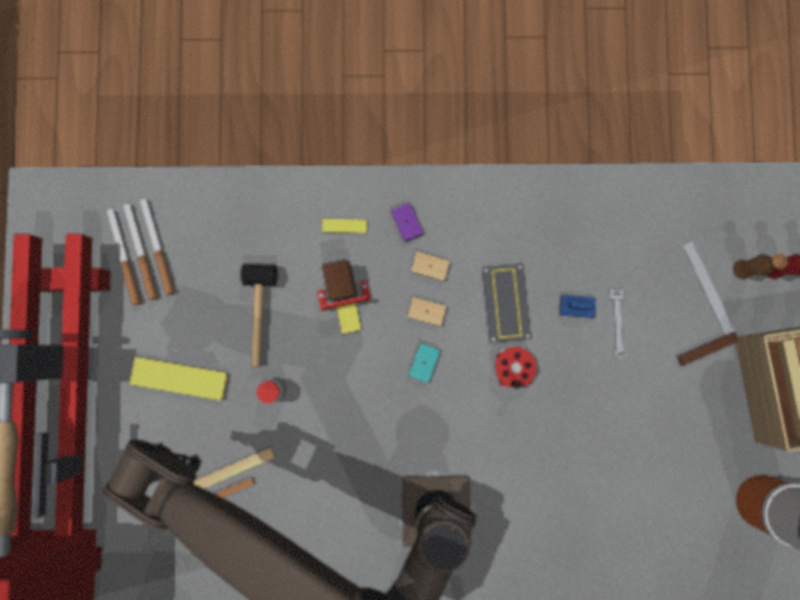

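View pics/side0b.png

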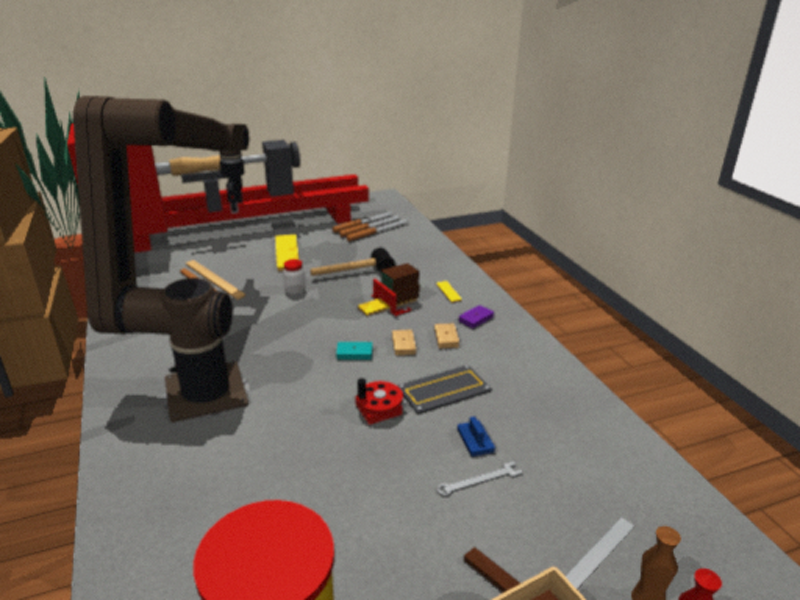

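Top view: the board stub is at about (348,318) in the 800-px picture, with the red bridge at (344,295) and the stack at (339,280). The two pale blanks are at (430,265) and (427,311), the bed at (507,303), the wheel at (516,367) and the weight at (578,306). The purple and turquoise parts and the other yellow boards are decoys.

```bash
cat >> h.py <<'E'
S=4
def ublobs(c,lo,hi,roi=None,amin=60):
    """contours (float px of original) on upscaled image, roi u0,v0,u1,v1 original px"""
    im=cv2.resize(c["image"],None,fx=S,fy=S,interpolation=cv2.INTER_CUBIC)
    m=cv2.inRange(cv2.cvtColor(im,cv2.COLOR_BGR2HSV),np.array(lo),np.array(hi))
    if roi: k=np.zeros_like(m);u0,v0,u1,v1=[int(x*S) for x in roi];k[v0:v1,u0:u1]=255;m&=k
    out=[]
    for k in cv2.findContours(m,cv2.RETR_EXTERNAL,cv2.CHAIN_APPROX_NONE)[0]:
        if cv2.contourArea(k)>amin*S*S: out.append((k.reshape(-1,2)+.5)/S-.5)
    return out
def cen(k):
    m=cv2.moments(np.float32(k).reshape(-1,1,2)); return np.array([m["m10"],m["m01"]])/m["m00"]
COL=dict(yellow=((22,110,110),(35,255,255)),pale=((10,60,150),(21,160,255)),blue=((100,120,40),(125,255,255)),red=((0,150,90),(6,255,255)),turq=((80,120,80),(95,255,255)))
E
python3 - <<'E'
from h import *
T=look("top");D=look("side")
for name,(lo,hi) in COL.items():
  for c,n in((T,"top"),(D,"side")):
    for k in ublobs(c,lo,hi,amin=40):
        u=cen(k)
        if n=="top" and not(180<u[0]<420 and 110<u[1]<270): continue
        if n=="side" and not(200<u[0]<340 and 160<u[1]<300): continue
        h={"yellow":.014,"pale":.022,"blue":.018,"red":.046,"turq":.022}[name]
        r=rectz(c,k,h); print(name,n,u.round(1),r[0],np.round(r[1],1),round(r[2],1))
for n,c in(("top",T),("side",D)): print(n,[c["image"][v,u] for u,v in [(276,170),(273,199)]]) if n=="top" else 0
a=cv2.resize(T["image"][125:260,190:400],(800,514),interpolation=cv2.INTER_CUBIC); cv2.imwrite("pics/tc.png",a)
a=cv2.resize(D["image"][160:300,205:340],(579,600),interpolation=cv2.INTER_CUBIC); cv2.imwrite("pics/sc.png",a)
E
```

```text
yellow top [222.9 203.3] [0.5441 0.2451] [76.4 54.6] 11.9
yellow top [219.9 144.1] [0.8135 0.2579] [125.3  35.1] 87.9
yellow side [238.  195.8] [0.5455 0.24  ] [88.9 71.5] 13.0
yellow side [286.9 186.1] [0.8132 0.2463] [144.6  45.6] 87.9
pale top [272.8 198.9] [0.562  0.0215] [99.8 59.9] 74.3
pale top [274.9 169.9] [0.6925 0.0102] [100.   60.3] 73.1
pale side [257.9 217. ] [0.5644 0.0195] [108.7  63.7] 74.1
pale side [285.4 212.7] [0.6955 0.008 ] [109.3  64. ] 74.3
pale side [220.9 168.6] [0.5398 0.5391] [226.2  34.5] -2.6
blue top [369.5 195.7] [ 0.573  -0.4123] [94.7 54. ] 85.1
blue side [304.2 279.8] [ 0.5733 -0.4158] [126.9  62.4] 84.8
red top [329.6 234.3] [ 0.4038 -0.2251] [108.7 103.1] -88.9
red top [220.6 192.1] [0.5968 0.2539] [138.8  30.1] -78.9
red side [243.5 255.8] [ 0.4016 -0.2481] [153.  117.6] 86.9
red side [245.3 186.5] [0.5946 0.2647] [162.5  72.8] 68.7
turq top [271.3 231.8] [0.4157 0.0298] [94.5 55.8] -20.6
turq side [226.3 223.1] [0.4147 0.0178] [99.2 83.4] -19.0
top [array([112, 148, 174], dtype=uint8), array([ 99, 132, 158], dtype=uint8)]
```

View pics/tc.png

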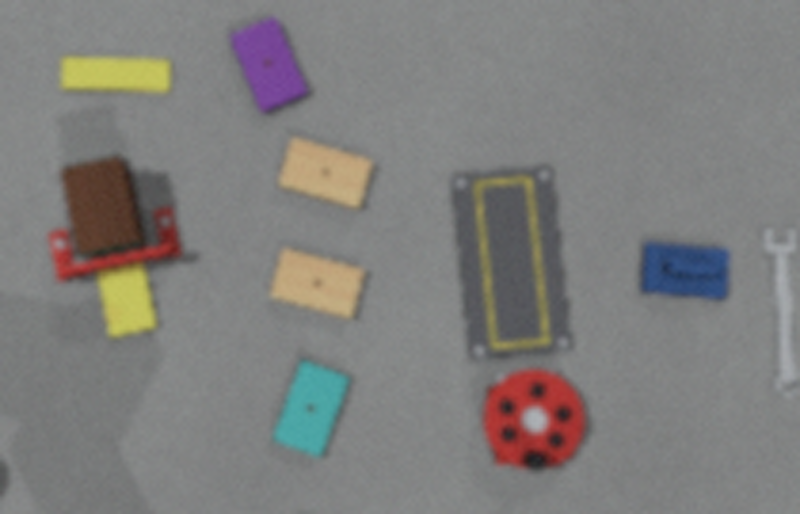

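View pics/sc.png

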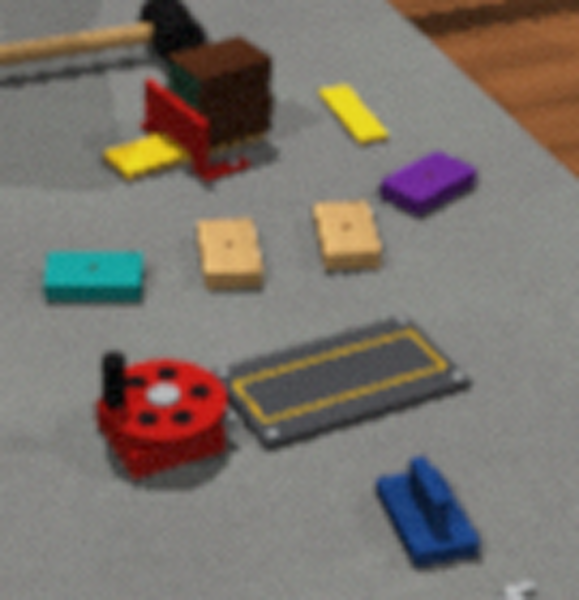

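The crops confirm two pale blanks with knots at about (325,172) and (317,283) in the top crop. The bed outline runs roughly (475,183) to (548,345), and the black knob is at (536,460). Next I measure the bed, hub, knob and weight, cross-check heights in both views, and work out the approach to the board stub.

```bash
cat >> h.py <<'E'
def togo(x,y,z,yaw):
    """tool straight down, tool y at world yaw (deg, mod 180, nearest): prints rotation (tool axes, 5 deg units) to do first, then shift (30 mm units) in the turned axes"""
    s=ctrl.get_state(); Rc=R.from_quat(s["tcp_rot"]); ty=Rc.as_matrix()[:,1]
    cur=np.degrees(np.arctan2(ty[1],ty[0])); d=(yaw-cur+90)%180-90
    best=cur+d; a=np.radians(best); Y=np.array([np.cos(a),np.sin(a),0]);Z=np.array([0,0,-1.]);X=np.cross(Y,Z)
    Rt=R.from_matrix(np.c_[X,Y,Z]); rv=(Rc.inv()*Rt).as_rotvec(degrees=True)/5
    t=Rt.inv().apply(np.array([x,y,z])-s["eef_pos"])/.03
    print("turn",rv.round(2),"shift",t.round(2),"| t",round(s["time"],2),"pos",s["eef_pos"],"yawY",round(cur,1),"q6",round(s["qpos"][5],2),"F",s["contact_force"].round(1),"op",round(s["opening"]*85.4,1))
E
python3 - <<'E'
from h import *
T=look("top");D=look("side")
def sub(c,roi,lo,hi,h,amin=20,show=""):
    for k in ublobs(c,lo,hi,roi,amin):
        r=rectz(c,k,h);print(show,cen(k).round(1),r[0],np.round(r[1],1),round(r[2],1))
# outline: yellowish saturation inside plate
sub(T,(305,165,345,222),(15,70,60),(40,255,255),.010,20,"outline top")
sub(T,(300,160,345,225),(0,0,0),(180,255,96),.010,200,"plate top")
sub(D,(255,230,318,268),(15,70,60),(40,255,255),.010,20,"outline side")
sub(T,(300,215,350,250),(0,0,150),(180,70,255),.05,3,"hub disc top")
sub(T,(320,240,345,252),(0,0,0),(180,255,60),.098,3,"knob top")
sub(D,(225,235,238,258),(0,0,0),(180,255,60),.07,3,"knob side")
sub(D,(235,245,255,260),(0,0,120),(180,110,255),.05,2,"hub side")
# knots on blanks
for c,rois in((T,[(268,195,278,203),(270,165,280,175)]),(D,[(253,212,264,222),(280,208,291,218)])):
    for r in rois:
        g=cv2.cvtColor(c["image"],cv2.COLOR_BGR2GRAY)[r[1]:r[3],r[0]:r[2]].astype(float);w=np.clip(np.median(g)-8-g,0,None);yy,xx=np.mgrid[r[1]:r[3],r[0]:r[2]]
        w[[0,-1]]=0;w[:,[0,-1]]=0
        print("knot",(w*xx).sum()/w.sum(),(w*yy).sum()/w.sum(),w.max())
# red only wheel ellipse
for k in ublobs(T,(0,120,70),(8,255,255),(305,215,350,252)): print("wheel ell",cv2.minEnclosingCircle(np.float32(onz(T,k,.046)[:,:2]*1000)))
# dark stack top in top view
sub(T,(200,160,235,196),(0,60,20),(18,200,105),.110,40,"stack top")
print([D["image"][v,u] for u,v in((268,180),(262,190))])
togo(.536,.243,.10,101.7)
E
```

```text
outline top [323.9 193.6] [ 0.5856 -0.2096] [203.1  71.1] 5.1
plate top [323.9 193.6] [ 0.5856 -0.2095] [179.2  47.4] 5.1
outline side [283.3 247.2] [ 0.5888 -0.2098] [208.2  79.2] 5.2
hub disc top [330.  234.7] [ 0.4015 -0.2257] [29.1 26.1] 31.6
knob top [330.1 245.5] [ 0.3578 -0.2158] [19.  13.7] 88.7
knob side [231.4 248.4] [ 0.3679 -0.2189] [78.5 33.2] 73.4
hub side [242.6 251.6] [ 0.404 -0.227] [32.7 29.1] 69.5
hub side [253.2 245.2] [ 0.4526 -0.2055] [15.9 13. ] -20.5
knot 272.8857142857143 198.77142857142857 24.0
knot 274.9423076923077 169.69230769230768 17.0
knot 257.82608695652175 216.5391304347826 20.5
knot 285.38461538461536 212.49358974358975 20.5
wheel ell ((398.50958251953125, -223.0341033935547), 60.30094528198242)
stack top [216.9 179.7] [0.6439 0.252 ] [108.8 107.4] -79.0
[array([ 99, 103, 105], dtype=uint8), array([13, 22, 38], dtype=uint8)]
turn [-0.01 -0.   -5.95] shift [ -7.98 -15.22   4.36] | t 0.3 pos [0.2089 0.6416 0.2308] yawY 72.0 q6 -0.15 F [ 0.1  1.  -0.3] op 85.2
```

Emit:
send_rows --translation '[[0,0,0],[0,0,0],[0,0,0],[0,0,0],[0,0,0]]' --rotation '[[0,0,-1],[0,0,-1],[0,0,-1],[0,0,-1],[0,0,-1]]' --grip '[85,85,85,85,85]' --squeeze 80

```text
time: 0.92
eef_pos: [0.2089, 0.6418, 0.2312]
tcp_rot: [-0.062, 0.998, -0.0, -0.0]
contact_force: [-0.7, -0.2, -0.8]
opening: 0.998
```

Emit:
send_rows --translation '[[0,0,0],[-0.5,-1,0],[-0.5,-1,0],[-0.5,-1,0],[-0.5,-1,0]]' --rotation '[[0,0,-0.95],[0,0,0],[0,0,0],[0,0,0],[0,0,0]]' --grip '[85,85,85,85,85]'

```text
time: 1.55
eef_pos: [0.2926, 0.5356, 0.2313]
tcp_rot: [-0.102, 0.995, -0.0, 0.0]
contact_force: [0.2, -0.0, 0.3]
opening: 0.993
```

Emit:
send_rows --translation '[[-0.5,-1,0],[-0.5,-1,0],[-0.5,-1,0],[-0.5,-1,0],[-0.5,-1,0]]' --rotation '[[0,0,0],[0,0,0],[0,0,0],[0,0,0],[0,0,0]]' --grip '[85,85,85,85,85]'

```text
time: 2.17
eef_pos: [0.3965, 0.4039, 0.2314]
tcp_rot: [-0.102, 0.995, 0.0, 0.0]
contact_force: [0.4, 0.6, 0.4]
opening: 0.994
```

Emit:
send_rows --translation '[[-0.5,-1,0],[-0.5,-1,0],[-0.5,-1,0],[-0.5,-1,0],[-0.5,-1,0]]' --rotation '[[0,0,0],[0,0,0],[0,0,0],[0,0,0],[0,0,0]]' --grip '[85,85,85,85,85]'

```text
time: 2.8
eef_pos: [0.5004, 0.2723, 0.2314]
tcp_rot: [-0.102, 0.995, 0.0, 0.0]
contact_force: [0.2, -0.3, -0.8]
opening: 0.993
```

```bash
python3 - <<'E'
from h import *
T=look("top");D=look("side")
for a,b in(((272.89,198.77),(257.83,216.54)),((274.94,169.69),(285.38,212.49))): print("knot",*tri(T,a,D,b))
print("knob/hub",tri(T,(330,234.7),D,(242.6,251.6)))
togo(.536,.243,.03,101.7); togo(.536,.243,.001,101.7)
E
```

```text
knot [0.5635 0.0206 0.0225] 0.002109376947332408
knot [0.6949 0.0097 0.0211] 0.002617349764363608
knob/hub (array([ 0.4028, -0.2261,  0.049 ]), np.float64(0.0025544548569960716))
turn [-0.01  0.01 -0.04] shift [-0.94 -1.15  6.71] | t 2.9 pos [0.5015 0.2711 0.2314] yawY 101.5 q6 -1.45 F [ 0.4 -0.1  0.2] op 85.0
turn [-0.01  0.01 -0.04] shift [-0.94 -1.15  7.68] | t 2.9 pos [0.5015 0.2711 0.2314] yawY 101.5 q6 -1.45 F [ 0.4 -0.1  0.2] op 85.0
```

Emit:
send_rows --translation '[[-0.47,-0.58,0],[-0.47,-0.57,0],[0,0,1],[0,0,1],[0,0,1]]' --rotation '[[0,0,0],[0,0,0],[0,0,0],[0,0,0],[0,0,0]]' --grip '[85,85,85,85,85]'

```text
time: 3.52
eef_pos: [0.5353, 0.2448, 0.1405]
tcp_rot: [-0.102, 0.995, -0.0, 0.0]
contact_force: [0.2, 0.2, -0.9]
opening: 0.996
```

Emit:
send_rows --translation '[[0,0,1],[0,0,1],[0,0,1],[0,0,1],[0,0,0.2]]' --rotation '[[0,0,0],[0,0,0],[0,0,0],[0,0,0],[0,0,0]]' --grip '[85,85,85,85,85]'

```text
time: 4.15
eef_pos: [0.5332, 0.2444, 0.0128]
tcp_rot: [-0.102, 0.995, -0.0, -0.002]
contact_force: [0.5, -1.1, -0.2]
opening: 0.992
```

```bash
python3 - <<'E'
from h import *
T=look("top");cv2.imwrite("pics/a.png",np.hstack([cv2.resize(T["image"][150:230,185:265],(400,400)),cv2.resize(look("side")["image"][150:230,210:290],(400,400))]))
togo(.536,.243,.003,101.7)
E
```

```text
turn [-0.   -0.01  0.  ] shift [-0.03 -0.07  0.39] | t 4.25 pos [0.5345 0.2449 0.0148] yawY 101.7 q6 -1.52 F [ 0.9 -0.3 -0.4] op 85.0
```

View pics/a.png

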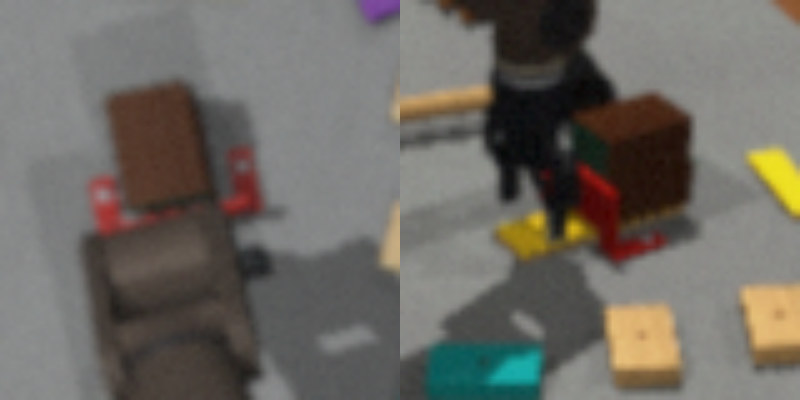

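The fingers straddle the stub at (535,200) in the side half, clear of the bar at (605,215) and the stack. I lower the last 11 mm and close.

Emit:
send_rows --translation '[[0,0,0.36],[0,0,0],[0,0,0],[0,0,0],[0,0,0]]' --rotation '[[0,0,0],[0,0,0],[0,0,0],[0,0,0],[0,0,0]]' --grip '[85,60,45,40,40]'

```text
time: 4.88
eef_pos: [0.535, 0.2452, 0.006]
tcp_rot: [-0.102, 0.995, -0.0, 0.0]
contact_force: [-2.6, -1.7, 4.4]
opening: 0.621
```

Emit:
send_rows --translation '[[0,0,0],[0,0,0],[0,0,0],[0,0,0],[0,0,0]]' --rotation '[[0,0,0],[0,0,0],[0,0,0],[0,0,0],[0,0,0]]' --grip '[40,40,40,40,40]'

```text
time: 5.5
eef_pos: [0.535, 0.2452, 0.0059]
tcp_rot: [-0.102, 0.995, -0.0, 0.0]
contact_force: [-1.9, -1.1, 4.9]
opening: 0.618
```

Emit:
send_rows --translation '[[0,0,-0.07],[0.1,0,0],[0.2,0,0],[0.4,0,0],[0.6,0,0]]' --rotation '[[0,0,0],[0,0,0],[0,0,0],[0,0,0],[0,0,0]]' --grip '[40,40,40,40,40]'

```text
time: 6.12
eef_pos: [0.4983, 0.2376, 0.0076]
tcp_rot: [-0.102, 0.995, 0.0, 0.003]
contact_force: [5.3, 0.6, -2.1]
opening: 0.613
```

Emit:
send_rows --translation '[[1,0,0],[1,0,0],[1,0,0],[0.4,0,0],[0.1,0,0]]' --rotation '[[0,0,0],[0,0,0],[0,0,0],[0,0,0],[0,0,0]]' --grip '[40,40,40,40,40]'

```text
time: 6.75
eef_pos: [0.3928, 0.2158, 0.0066]
tcp_rot: [-0.102, 0.995, -0.0, -0.0]
contact_force: [0.4, -0.5, 0.2]
opening: 0.615
```

```bash
python3 - <<'E'
from h import *
T=look("top");cv2.imwrite("pics/b.png",np.hstack([cv2.resize(T["image"][150:250,185:285],(400,400)),cv2.resize(look("side")["image"][150:230,200:280],(400,400))]))
togo(.536,.243,.003,101.7)
E
```

```text
turn [-0. -0.  0.] shift [-4.83 -0.08  0.12] | t 6.85 pos [0.3935 0.2159 0.0067] yawY 101.7 q6 -1.5 F [-0.3 -0.  -1.1] op 52.7
```

View pics/b.png

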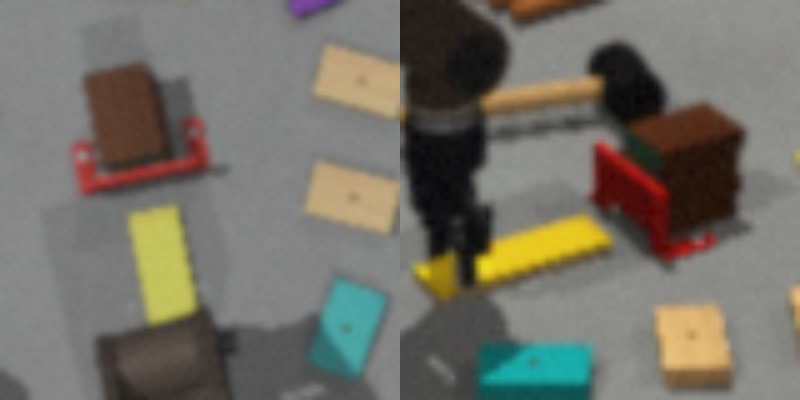

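The board is out (yellow, about (160,260) in the top half) and the stack still stands behind the stop. I release it, rise, and move over its middle to re-grip.

Emit:
send_rows --translation '[[0,0,0],[0,0,0],[0,0,0],[0,0,-1],[0,0,-1]]' --rotation '[[0,0,0],[0,0,0],[0,0,0],[0,0,0],[0,0,0]]' --grip '[85,85,85,85,85]'

```text
time: 7.48
eef_pos: [0.3932, 0.2158, 0.0669]
tcp_rot: [-0.102, 0.995, -0.0, -0.001]
contact_force: [0.2, -0.4, 0.8]
opening: 0.997
```

```bash
python3 - <<'E'
from h import *
T=look("top")
k=max(ublobs(T,*COL["yellow"],roi=(205,195,250,235)),key=len)
P=onz(T,k,.014)[:,:2];r=rectz(T,k,.014);a=np.radians(r[2]);d=np.array([np.cos(a),np.sin(a)])
far=((P-r[0])@d).max(); tip=r[0]+d*far; c=tip-.095*d
print(r,"tip",tip,"centre",c)
togo(*c,.06,r[2]+90)
E
```

```text
(array([0.4885, 0.2335]), (125.24097442626953, 55.00007247924805), 11.395532608032227) tip [0.5499 0.2459] centre [0.4568 0.2271]
turn [0.01 0.08 0.07] shift [-2.05 -0.06  0.37] | t 7.53 pos [0.3962 0.2168 0.0712] yawY 101.7 q6 -1.5 F [1.3 1.9 1.4] op 85.0
```

Emit:
send_rows --translation '[[-1,0,0],[-1.0,-0.05,0],[0,0,1],[0,0,1],[0,0,0.15]]' --rotation '[[0,0,0.05],[0,0,0],[0,0,0],[0,0,0],[0,0,0]]' --grip '[85,85,85,85,85]'

```text
time: 8.15
eef_pos: [0.4506, 0.2259, -0.0002]
tcp_rot: [-0.1, 0.995, -0.0, -0.003]
contact_force: [-0.4, 0.3, -0.9]
opening: 0.997
```

Emit:
send_rows --translation '[[0,0,0],[0,0,0],[0,0,0],[0,0,0],[0,0,0]]' --rotation '[[0,0,0],[0,0,0],[0,0,0],[0,0,0],[0,0,0]]' --grip '[65,50,40,40,40]'

```text
time: 8.78
eef_pos: [0.4542, 0.227, 0.0042]
tcp_rot: [-0.1, 0.995, 0.0, 0.002]
contact_force: [-1.3, 0.4, 6.6]
opening: 0.62
```

Emit:
send_rows --translation '[[0,0,0],[0,0,0],[0,0,0],[0,0,-0.3],[0,0,-0.7]]' --rotation '[[0,0,0],[0,0,0],[0,0,0],[0,0,0],[0,0,0]]' --grip '[40,40,40,40,40]'

```text
time: 9.4
eef_pos: [0.4511, 0.2261, 0.0316]
tcp_rot: [-0.1, 0.995, -0.0, -0.002]
contact_force: [-0.1, 0.7, -1.0]
opening: 0.625
```

```bash
python3 - <<'E'
from h import *
togo(.5865,-.2097,.15,95.1)
E
```

```text
turn [-0.   -0.04  1.27] shift [ -3.2  -14.87  -3.95] | t 9.4 pos [0.4511 0.2261 0.0316] yawY 101.5 q6 -1.51 F [-0.1  0.7 -1. ] op 53.4
```

Emit:
send_rows --translation '[[0,0,-1],[0,0,-1],[0,0,-1],[0,0,-0.9],[0,0,0]]' --rotation '[[0,0,0],[0,0,0.42],[0,0,0.42],[0,0,0.43],[0,0,0]]' --grip '[40,40,40,40,40]'

```text
time: 10.02
eef_pos: [0.454, 0.2269, 0.1517]
tcp_rot: [-0.045, 0.999, 0.001, 0.003]
contact_force: [0.4, -0.7, -1.2]
opening: 0.621
```

Emit:
send_rows --translation '[[-0.1,-0.5,0],[-0.2,-1,0],[-0.2,-1,0],[-0.2,-1,0],[-0.2,-1,0]]' --rotation '[[0,0,0],[0,0,0],[0,0,0],[0,0,0],[0,0,0]]' --grip '[40,40,40,40,40]'

```text
time: 10.65
eef_pos: [0.4904, 0.0926, 0.1469]
tcp_rot: [-0.045, 0.999, -0.0, -0.002]
contact_force: [-0.0, 0.5, -2.1]
opening: 0.621
```

Emit:
send_rows --translation '[[-0.25,-1,0],[-0.25,-1,0],[-0.25,-1,0],[-0.25,-1,0],[-0.25,-1,0]]' --rotation '[[0,0,0],[0,0,0],[0,0,0],[0,0,0],[0,0,0]]' --grip '[40,40,40,40,40]'

```text
time: 11.28
eef_pos: [0.5409, -0.0533, 0.1467]
tcp_rot: [-0.045, 0.999, 0.001, -0.002]
contact_force: [0.2, 0.0, -1.7]
opening: 0.622
```

Emit:
send_rows --translation '[[-0.25,-1,0],[-0.25,-1,0],[-0.25,-1,0],[-0.2,-1,0],[0,-0.8,0]]' --rotation '[[0,0,0],[0,0,0],[0,0,0],[0,0,0],[0,0,0]]' --grip '[40,40,40,40,40]'

```text
time: 11.9
eef_pos: [0.5822, -0.1941, 0.1468]
tcp_rot: [-0.044, 0.999, 0.001, -0.002]
contact_force: [0.2, -0.1, -1.2]
opening: 0.624
```

Emit:
send_rows --translation '[[0,0,0],[0,0,0],[0,0,1],[0,0,1],[0,0,0]]' --rotation '[[0,0,0],[0,0,0],[0,0,0],[0,0,0],[0,0,0]]' --grip '[40,40,40,40,40]'

```text
time: 12.52
eef_pos: [0.581, -0.1903, 0.086]
tcp_rot: [-0.045, 0.999, 0.002, -0.003]
contact_force: [-0.8, -0.4, -2.2]
opening: 0.619
```

```bash
python3 - <<'E'
from h import *
T=look("top");D=look("side");cv2.imwrite("pics/c.png",np.hstack([cv2.resize(T["image"][150:250,270:370],(400,400)),cv2.resize(D["image"][205:285,245:325],(400,400))]))
s=ctrl.get_state(); print(s["eef_pos"])
z=s["eef_pos"][2]-.0065+.014
for c,roi in((T,(290,150,350,230)),(D,(225,190,340,280))):
  for k in ublobs(c,*COL["yellow"],roi=roi): print(z,rectz(c,k,z),proj(c,[[*s["eef_pos"][:2],z]]))
togo(.5865,-.2097,.0165,95.1)
E
```

```text
[ 0.5836 -0.1919  0.0897]
0.09720960037691612 (array([ 0.6521, -0.168 ]), (87.78815460205078, 47.49180603027344), -33.841495513916016) [[323.3022 192.3715]]
0.09720960037691612 (array([ 0.5482, -0.1974]), (116.0885238647461, 72.64476776123047), 4.068519115447998) [[281.6426 227.331 ]]
0.09720960037691612 (array([ 0.6423, -0.1905]), (88.87548065185547, 66.9698715209961), 6.392312526702881) [[281.6426 227.331 ]]
turn [-0.    0.    0.01] shift [-0.04 -0.6   2.44] | t 12.62 pos [ 0.5836 -0.1919  0.0897] yawY 95.2 q6 -2.14 F [ 0.1 -0.6 -0.1] op 53.0
```

View pics/c.png

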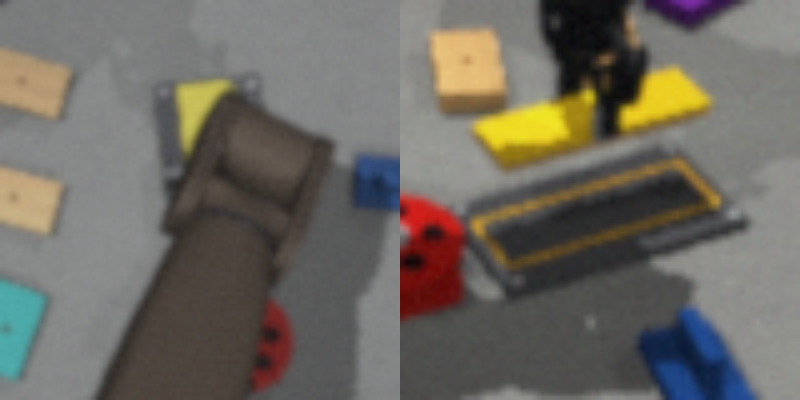

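Emit:
send_rows --translation '[[0.06,-0.6,0],[0,0,0.8],[0,0,0.8],[0,0,0.5],[0,0,0]]' --rotation '[[0,0,0],[0,0,0],[0,0,0],[0,0,0],[0,0,0]]' --grip '[40,40,40,40,40]'

```text
time: 13.25
eef_pos: [0.5828, -0.211, 0.0255]
tcp_rot: [-0.044, 0.999, 0.0, -0.001]
contact_force: [-0.6, 0.6, -1.8]
opening: 0.622
```

```bash
python3 - <<'E'
from h import *
D=look("side");cv2.imwrite("pics/d.png",cv2.resize(D["image"][210:280,245:325],(560,490),interpolation=cv2.INTER_CUBIC))
togo(.583,-.2098,.0155,95.1)
E
```

```text
turn [-0.  0. -0.] shift [0.01 0.05 0.37] | t 13.3 pos [ 0.5835 -0.2112  0.0266] yawY 95.1 q6 -2.17 F [ 0.4 -1.  -1.4] op 53.1
```

View pics/d.png

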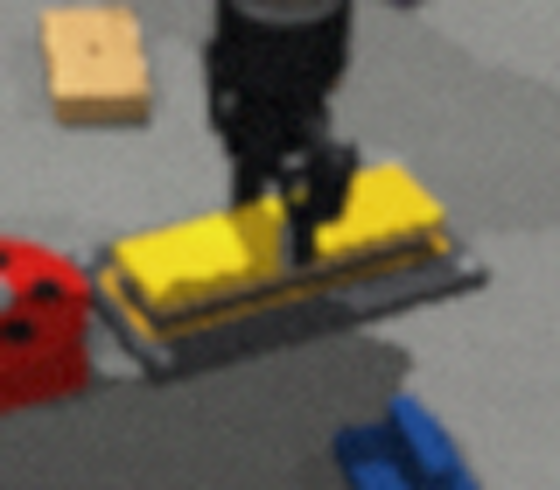

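The board hovers over the outline, level and aligned, so I lower it, release and rise.

Emit:
send_rows --translation '[[0,0.05,0.2],[0,0,0.16],[0,0,0],[0,0,0],[0,0,0]]' --rotation '[[0,0,0],[0,0,0],[0,0,0],[0,0,0],[0,0,0]]' --grip '[40,40,40,60,85]'

```text
time: 13.92
eef_pos: [0.5836, -0.2093, 0.0159]
tcp_rot: [-0.045, 0.999, -0.0, 0.0]
contact_force: [0.4, -0.1, 0.3]
opening: 0.893
```

Emit:
send_rows --translation '[[0,0,0],[0,0,-0.6],[0,0,-1],[0,0,-1],[0,0,-1]]' --rotation '[[0,0,0],[0,0,0],[0,0,0],[0,0,0],[0,0,0]]' --grip '[85,85,85,85,85]'

```text
time: 14.55
eef_pos: [0.5835, -0.2093, 0.1259]
tcp_rot: [-0.045, 0.999, -0.0, 0.001]
contact_force: [0.5, 0.0, 0.3]
opening: 0.994
```

Emit:
send_rows --translation '[[0,0.5,0],[0,1,0],[0,1,0],[0,1,0],[0,1,0]]' --rotation '[[0,0,0],[0,0,0],[0,0,0],[0,0,0],[0,0,0]]' --grip '[85,85,85,85,85]'

```text
time: 15.18
eef_pos: [0.5698, -0.0726, 0.1221]
tcp_rot: [-0.045, 0.999, 0.001, -0.001]
contact_force: [1.0, -0.0, -0.3]
opening: 0.991
```

```bash
cat >> h.py <<'E'
def dig(c,roi,lo,hi,h,name="",amin=40):
    out=[]
    for k in ublobs(c,lo,hi,roi,amin):
        r=rectz(c,k,h); print(name,r[0],np.round(r[1],1),round(r[2],1)); out.append(r)
    return out
E
python3 - <<'E'
from h import *
T=look("top");D=look("side")
dig(T,(300,160,350,225),*COL["yellow"],.024,"board top")
dig(D,(250,220,325,275),(22,150,130),(35,255,255),.024,"board side")
dig(T,(255,150,300,215),*COL["pale"],.022,"blank")
dig(T,(180,120,240,200),(0,60,20),(18,200,105),.096,"stack")
r=dig(T,(255,150,300,215),*COL["pale"],.022)
togo(*r[0][0],.15,r[0][2]+90)
cv2.imwrite("pics/e.png",np.hstack([cv2.resize(T["image"][150:250,270:370],(400,400)),cv2.resize(D["image"][205:285,245:325],(400,400))]))
E
```

```text
board top [ 0.5854 -0.2076] [194.7  65.5] 5.7
board side [ 0.5884 -0.2134] [193.3  65.9] 4.8
blank [0.5621 0.022 ] [99.2 59.9] 73.7
blank [0.6922 0.0099] [99.9 59.7] 73.1
stack [0.6441 0.2646] [110.3  86.8] 11.8
 [0.5621 0.022 ] [99.2 59.9] 73.7
 [0.6922 0.0099] [99.9 59.7] 73.1
turn [  0.04  -0.01 -13.69] shift [-2.91  1.1  -0.94] | t 15.28 pos [ 0.5694 -0.0712  0.1219] yawY 95.3 q6 -1.97 F [ 0.6 -1.2  0.1] op 85.1
```

View pics/e.png

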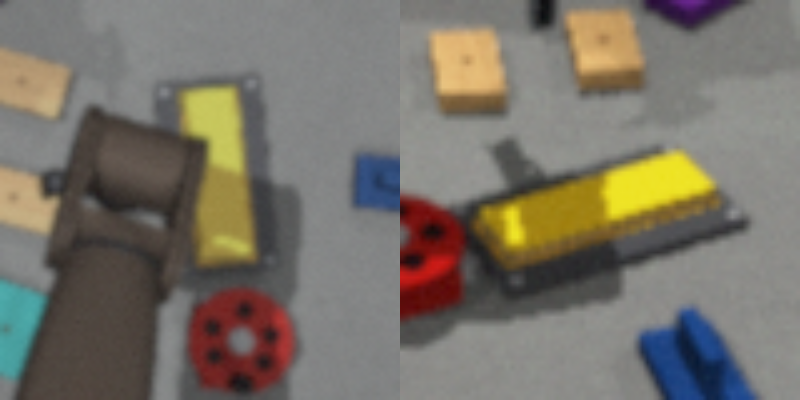

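The board lies in the outline with an even margin in both views. Turning the other way (+22.3 units) keeps joint 6 in range.

Emit:
send_rows --translation '[[0,0,0],[0,0,0],[0,0,0],[0,0,0],[0,0,0]]' --rotation '[[0,0,1],[0,0,1],[0,0,1],[0,0,1],[0,0,1]]' --grip '[85,85,85,85,85]'

```text
time: 15.9
eef_pos: [0.5705, -0.0748, 0.1225]
tcp_rot: [0.174, 0.985, -0.0, -0.001]
contact_force: [0.5, -0.5, 0.9]
opening: 0.995
```

Emit:
send_rows --translation '[[0,0,0],[0,0,0],[0,0,0],[0,0,0],[0,0,0]]' --rotation '[[0,0,1],[0,0,1],[0,0,1],[0,0,1],[0,0,1]]' --grip '[85,85,85,85,85]'

```text
time: 16.52
eef_pos: [0.5705, -0.0748, 0.1225]
tcp_rot: [0.383, 0.924, -0.0, -0.001]
contact_force: [1.2, 0.1, 0.1]
opening: 0.994
```

Emit:
send_rows --translation '[[0,0,0],[0,0,0],[0,0,0],[0,0,0],[0,0,0]]' --rotation '[[0,0,1],[0,0,1],[0,0,1],[0,0,1],[0,0,1]]' --grip '[85,85,85,85,85]'

```text
time: 17.15
eef_pos: [0.5705, -0.0748, 0.1225]
tcp_rot: [0.574, 0.819, -0.0, -0.001]
contact_force: [0.0, -0.3, 0.1]
opening: 0.992
```

Emit:
send_rows --translation '[[0,0,0],[0,0,0],[0,0,0],[0,0,0],[0,0,0]]' --rotation '[[0,0,1],[0,0,1],[0,0,1],[0,0,1],[0,0,1]]' --grip '[85,85,85,85,85]'

```text
time: 17.77
eef_pos: [0.5705, -0.0748, 0.1225]
tcp_rot: [0.738, 0.675, -0.0, -0.0]
contact_force: [-0.3, -0.4, -0.4]
opening: 0.996
```

Emit:
send_rows --translation '[[0,0,0],[0,0,0],[0,0,0],[0.9,-0.4,0],[1,-0.4,0]]' --rotation '[[0,0,1],[0,0,1],[0,0,0.3],[0,0,0],[0,0,0]]' --grip '[85,85,85,85,85]'

```text
time: 18.4
eef_pos: [0.5638, -0.013, 0.1229]
tcp_rot: [0.801, 0.599, -0.0, -0.0]
contact_force: [1.0, -0.7, -0.2]
opening: 0.991
```

Emit:
send_rows --translation '[[0.9,-0.2,0],[0,0,0],[0,0,0],[0,0,0],[0,0,0]]' --rotation '[[0,0,0],[0,0,0],[0,0,0],[0,0,0],[0,0,0]]' --grip '[85,85,85,85,85]'

```text
time: 19.02
eef_pos: [0.566, 0.0137, 0.1233]
tcp_rot: [0.801, 0.599, -0.0, 0.0]
contact_force: [0.1, 0.3, 0.3]
opening: 0.995
```

```bash
python3 - <<'E'
from h import *
T=look("top");D=look("side")
for hi in (28,30,32):
  dig(T,(300,160,350,225),(hi-4,110,110),(hi+8,255,255),.024,f"board top {hi-4}")
dig(T,(180,120,240,200),(0,60,20),(18,200,105),.096,"stack")
dig(T,(255,120,300,215),*COL["pale"],.022,"blank")
dig(D,(235,180,310,235),*COL["pale"],.022,"blank side")
togo(.5621,.022,.005,-16.3)
E
```

```text
board top 24 [ 0.585 -0.207] [195.1  65.1] 5.2
board top 26 [ 0.5851 -0.208 ] [195.1  63.2] 5.2
board top 28 [ 0.5864 -0.2094] [192.7  59.6] 5.1
stack [0.6426 0.2673] [115.4  85.1] 17.9
blank [0.6923 0.0099] [99.4 60.7] 73.6
blank side [0.5639 0.0186] [109.9  64.7] 74.4
blank side [0.6948 0.0061] [109.5  64. ] 73.4
turn [ 0.    0.   -0.03] shift [ 0.22 -0.2   3.94] | t 19.12 pos [0.566  0.0139 0.1233] yawY -16.4 q6 0.13 F [ 0.5 -0.7 -0.4] op 85.0
```

Emit:
send_rows --translation '[[0.22,-0.2,0],[0,0,1],[0,0,1],[0,0,1],[0,0,0.9]]' --rotation '[[0,0,0],[0,0,0],[0,0,0],[0,0,0],[0,0,0]]' --grip '[85,85,85,85,85]'

```text
time: 19.75
eef_pos: [0.5616, 0.023, 0.0053]
tcp_rot: [0.801, 0.599, -0.0, -0.0]
contact_force: [-0.1, 0.3, -0.2]
opening: 0.995
```

Emit:
send_rows --translation '[[0,0,0],[0,0,0],[0,0,0],[0,0,0],[0,0,0]]' --rotation '[[0,0,0],[0,0,0],[0,0,0],[0,0,0],[0,0,0]]' --grip '[85,70,50,45,45]' --squeeze 70

```text
time: 20.38
eef_pos: [0.5639, 0.0223, 0.0086]
tcp_rot: [0.801, 0.599, 0.001, 0.001]
contact_force: [0.1, -0.6, 5.4]
opening: 0.678
```

Emit:
send_rows --translation '[[0,0,0],[0,0,0],[0,0,-0.3],[0,0,-1],[0,0,-1]]' --rotation '[[0,0,0],[0,0,0],[0,0,0],[0,0,0],[0,0,0]]' --grip '[45,45,45,45,45]'

```text
time: 21.0
eef_pos: [0.5613, 0.0225, 0.0758]
tcp_rot: [0.801, 0.599, -0.001, -0.0]
contact_force: [0.7, 0.5, -1.5]
opening: 0.676
```

Emit:
send_rows --translation '[[0,0,-1],[0,0,-1],[0,0,0],[0,0,0],[0,0,0]]' --rotation '[[0,0,0],[0,0,0],[0,0,0],[0,0,0],[0,0,0]]' --grip '[45,45,45,45,45]'

```text
time: 21.62
eef_pos: [0.5607, 0.0226, 0.1332]
tcp_rot: [0.801, 0.599, -0.001, -0.001]
contact_force: [-1.4, -0.4, -0.4]
opening: 0.677
```

```bash
python3 - <<'E'
from h import *
togo(.5864,-.2095,.13,-84.9)
E
```

```text
turn [-0.03  0.03 13.7 ] shift [0.16 7.78 0.11] | t 21.62 pos [0.5607 0.0226 0.1332] yawY -16.4 q6 0.15 F [-1.4 -0.4 -0.4] op 57.8
```

Emit:
send_rows --translation '[[0,0,0],[0,0,0],[0,0,0],[0,0,0],[0,0,0]]' --rotation '[[0,0,1],[0,0,1],[0,0,1],[0,0,1],[0,0,1]]' --grip '[45,45,45,45,45]'

```text
time: 22.25
eef_pos: [0.5612, 0.0225, 0.1336]
tcp_rot: [0.912, 0.41, -0.001, -0.001]
contact_force: [-0.9, 0.4, -0.8]
opening: 0.676
```

Emit:
send_rows --translation '[[0,0,0],[0,0,0],[0,0,0],[0,0,0],[0,0,0]]' --rotation '[[0,0,1],[0,0,1],[0,0,1],[0,0,1],[0,0,1]]' --grip '[45,45,45,45,45]'

```text
time: 22.88
eef_pos: [0.5612, 0.0225, 0.1336]
tcp_rot: [0.979, 0.203, -0.001, -0.0]
contact_force: [0.0, 0.5, -1.8]
opening: 0.674
```

Emit:
send_rows --translation '[[0,0,0],[0,0,0],[0,0,0],[0,0,0],[0,0.5,0]]' --rotation '[[0,0,1],[0,0,1],[0,0,1],[0,0,0.7],[0,0,0]]' --grip '[45,45,45,45,45]'

```text
time: 23.5
eef_pos: [0.5626, 0.0077, 0.1338]
tcp_rot: [0.999, 0.046, -0.001, -0.0]
contact_force: [-0.5, 0.1, -0.3]
opening: 0.679
```

Emit:
send_rows --translation '[[0,1,0],[0,1,0],[0,1,0],[0,1,0],[0,1,0]]' --rotation '[[0,0,0],[0,0,0],[0,0,0],[0,0,0],[0,0,0]]' --grip '[45,45,45,45,45]'

```text
time: 24.12
eef_pos: [0.5763, -0.1438, 0.1344]
tcp_rot: [0.999, 0.045, -0.001, -0.0]
contact_force: [-0.6, 0.1, -0.7]
opening: 0.677
```

Emit:
send_rows --translation '[[0.1,1,0],[0,0.7,0],[0,0.5,0],[0,0,0],[0,0,0]]' --rotation '[[0,0,0],[0,0,0],[0,0,0],[0,0,0],[0,0,0]]' --grip '[45,45,45,45,45]'

```text
time: 24.75
eef_pos: [0.5855, -0.2067, 0.1351]
tcp_rot: [0.999, 0.045, -0.0, -0.0]
contact_force: [0.3, -0.1, -1.9]
opening: 0.677
```

```bash
python3 - <<'E'
from h import *
D=look("side")
s=ctrl.get_state()
dig(D,(240,180,330,260),*COL["pale"],s["eef_pos"][2]-.0086+.022,"held side")
togo(.5864,-.2095,.034,-84.9)
cv2.imwrite("pics/f.png",cv2.resize(D["image"][190:270,240:330],(630,560),interpolation=cv2.INTER_CUBIC))
E
```

```text
held side [ 0.5525 -0.2056] [51.6 39.6] -78.0
turn [-0.01  0.    0.01] shift [0.02 0.1  3.37] | t 24.8 pos [ 0.5855 -0.2065  0.1352] yawY -84.8 q6 0.98 F [-0.   0.1 -0.7] op 57.8
```

Emit:
send_rows --translation '[[0.02,0.1,0],[0,0,1],[0,0,1],[0,0,0.7],[0,0,0.4]]' --rotation '[[0,0,0],[0,0,0],[0,0,0],[0,0,0],[0,0,0]]' --grip '[45,45,45,45,45]'

```text
time: 25.42
eef_pos: [0.5861, -0.2098, 0.041]
tcp_rot: [0.999, 0.045, -0.001, -0.0]
contact_force: [-0.4, 1.3, -1.3]
opening: 0.676
```

Emit:
send_rows --translation '[[0,0,0.22],[0,0,0],[0,0,0],[0,0,0],[0,0,0]]' --rotation '[[0,0,0],[0,0,0],[0,0,0],[0,0,0],[0,0,0]]' --grip '[45,45,45,45,45]'

```text
time: 26.05
eef_pos: [0.5868, -0.2105, 0.0363]
tcp_rot: [0.999, 0.045, 0.0, 0.0]
contact_force: [0.3, -0.0, -1.5]
opening: 0.68
```

```bash
python3 - <<'E'
from h import *
D=look("side")
togo(.5864,-.2095,.034,-84.9)
cv2.imwrite("pics/f.png",cv2.resize(D["image"][200:280,240:330],(630,560),interpolation=cv2.INTER_CUBIC))
E
```

```text
turn [ 0.   -0.01  0.  ] shift [-0.01 -0.03  0.07] | t 26.1 pos [ 0.5867 -0.2104  0.0361] yawY -84.9 q6 0.97 F [ 0.6  0.4 -0.6] op 57.7
```

View pics/f.png

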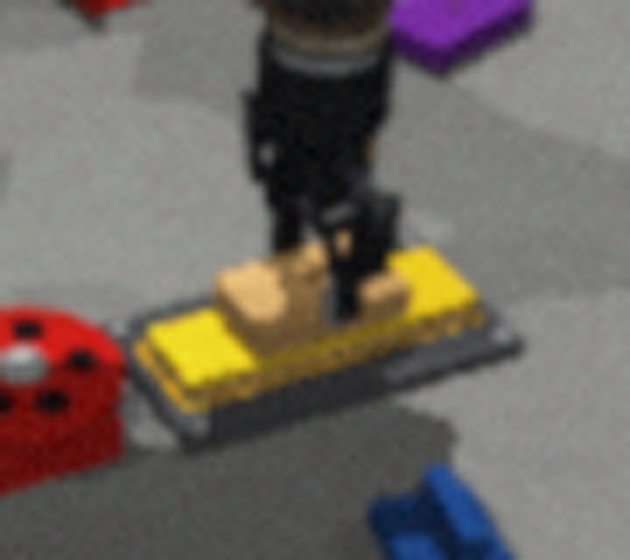

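Emit:
send_rows --translation '[[0,-0.03,0.1],[0,0,0],[0,0,0],[0,0,0],[0,0,0]]' --rotation '[[0,0,0],[0,0,0],[0,0,0],[0,0,0],[0,0,0]]' --grip '[45,45,58,65,75]'

```text
time: 26.72
eef_pos: [0.5864, -0.2094, 0.0328]
tcp_rot: [0.999, 0.045, -0.0, -0.0]
contact_force: [0.4, -0.1, 1.6]
opening: 0.88
```

Emit:
send_rows --translation '[[0,0,0],[0,0,-0.6],[0,0,-1],[0,0,-1],[0,0,-1]]' --rotation '[[0,0,0],[0,0,0],[0,0,0],[0,0,0],[0,0,0]]' --grip '[85,85,85,85,85]'

```text
time: 27.35
eef_pos: [0.5868, -0.2096, 0.1433]
tcp_rot: [0.999, 0.045, 0.001, 0.0]
contact_force: [-0.3, -0.4, 0.5]
opening: 0.995
```

Emit:
send_rows --translation '[[0,-0.5,0],[0,-1,0],[0,-1,0],[0,-1,0],[0,-1,0]]' --rotation '[[0,0,0],[0,0,0],[0,0,0],[0,0,0],[0,0,0]]' --grip '[85,85,85,85,85]'

```text
time: 27.98
eef_pos: [0.5732, -0.0729, 0.1395]
tcp_rot: [0.999, 0.045, -0.001, -0.001]
contact_force: [0.6, -0.1, 0.8]
opening: 0.989
```

```bash
python3 - <<'E'
from h import *
T=look("top");D=look("side")
dig(T,(300,160,350,225),*COL["pale"],.046,"placed top")
dig(D,(250,200,325,275),*COL["pale"],.046,"placed side")
dig(T,(300,160,350,225),(24,110,110),(36,255,255),.024,"board top")
r=dig(T,(255,120,300,215),*COL["pale"],.022,"blank")
togo(.6923,.0099,.12,-16.6)
E
```

```text
placed top [ 0.612  -0.2173] [47.8 36.4] 1.3
placed side [ 0.6126 -0.2092] [70.5 49.3] 87.4
placed side [ 0.6785 -0.0269] [108.7  61.9] 73.0
board top [ 0.5115 -0.2167] [57.6 39.1] -86.6
board top [ 0.6575 -0.2011] [63.4 50.4] -84.6
blank [0.6921 0.0101] [99.8 59.8] 72.5
turn [ -0.04   0.01 -13.62] shift [3.74 3.04 0.65] | t 28.07 pos [ 0.5729 -0.0715  0.1394] yawY -84.7 q6 1.18 F [ 0.8 -0.2  0.2] op 84.8
```

Emit:
send_rows --translation '[[0,0,0],[0,0,0],[0,0,0],[0,0,0],[0,0,0]]' --rotation '[[0,0,-1],[0,0,-1],[0,0,-1],[0,0,-1],[0,0,-1]]' --grip '[85,85,85,85,85]'

```text
time: 28.7
eef_pos: [0.5738, -0.0751, 0.1399]
tcp_rot: [0.965, 0.261, -0.001, -0.0]
contact_force: [0.2, 0.0, 0.0]
opening: 0.994
```

Emit:
send_rows --translation '[[0,0,0],[0,0,0],[0,0,0],[0,0,0],[0,0,0]]' --rotation '[[0,0,-1],[0,0,-1],[0,0,-1],[0,0,-1],[0,0,-1]]' --grip '[85,85,85,85,85]'

```text
time: 29.32
eef_pos: [0.5738, -0.0751, 0.1399]
tcp_rot: [0.886, 0.464, -0.001, -0.0]
contact_force: [0.6, -0.6, -0.9]
opening: 0.995
```

Emit:
send_rows --translation '[[0,0,0],[0,0,0],[0,0,0],[0,0,0],[0.6,0.5,0]]' --rotation '[[0,0,-1],[0,0,-1],[0,0,-1],[0,0,-0.55],[0,0,0]]' --grip '[85,85,85,85,85]'

```text
time: 29.95
eef_pos: [0.593, -0.0627, 0.1398]
tcp_rot: [0.805, 0.593, -0.001, -0.001]
contact_force: [0.2, -0.1, 0.5]
opening: 0.995
```

Emit:
send_rows --translation '[[0.8,0.7,0],[0.8,0.7,0],[0.8,0.7,0.3],[0.7,0.44,0.3],[0,0,0]]' --rotation '[[0,0,0],[0,0,0],[0,0,0],[0,0,0],[0,0,0]]' --grip '[85,85,85,85,85]'

```text
time: 30.58
eef_pos: [0.6938, 0.0051, 0.1205]
tcp_rot: [0.804, 0.594, -0.001, -0.001]
contact_force: [0.3, 0.3, 0.3]
opening: 0.995
```

```bash
python3 - <<'E'
from h import *
T=look("top");D=look("side")
dig(T,(300,160,350,225),*COL["pale"],.046,"placed top")
dig(D,(255,215,325,275),*COL["pale"],.046,"placed side")
dig(T,(255,120,300,215),*COL["pale"],.022,"blank")
dig(D,(235,180,310,240),*COL["pale"],.022,"blank side")
togo(.6922,.0100,.006,-16.9)
cv2.imwrite("pics/g.png",np.hstack([cv2.resize(T["image"][150:250,260:360],(400,400)),cv2.resize(D["image"][190:270,250:330],(400,400))]))
E
```

```text
placed top [ 0.5839 -0.2174] [101.3  47. ] 2.7
placed side [ 0.5868 -0.2175] [102.1  55. ] 4.6
placed side [ 0.6674 -0.0608] [63.4 39.9] -20.4
blank side [0.6951 0.0072] [111.5  65.3] 74.4
turn [-0.02  0.01 -0.05] shift [ 0.18 -0.1   3.86] | t 30.68 pos [0.6935 0.0039 0.1219] yawY -17.1 q6 0.16 F [ 0.4 -0.4 -0.4] op 85.0
```

View pics/g.png

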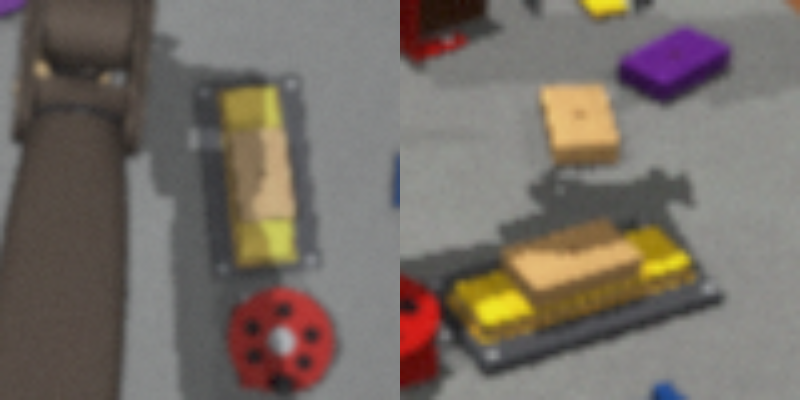

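The first blank lies centred on the board, and the second is still at its place. I descend on the second and grip.

Emit:
send_rows --translation '[[0.18,-0.1,0],[0,0,1],[0,0,1],[0,0,1],[0,0,0.85]]' --rotation '[[0,0,0],[0,0,0],[0,0,0],[0,0,0],[0,0,0]]' --grip '[85,85,85,85,85]'

```text
time: 31.3
eef_pos: [0.6923, 0.01, 0.0067]
tcp_rot: [0.805, 0.594, -0.0, -0.0]
contact_force: [-0.2, -0.1, -1.1]
opening: 0.997
```

Emit:
send_rows --translation '[[0,0,0],[0,0,0],[0,0,0],[0,0,0],[0,0,0]]' --rotation '[[0,0,0],[0,0,0],[0,0,0],[0,0,0],[0,0,0]]' --grip '[85,70,50,45,45]' --squeeze 70

```text
time: 31.92
eef_pos: [0.6949, 0.01, 0.0102]
tcp_rot: [0.805, 0.594, 0.002, 0.002]
contact_force: [0.3, 0.3, 6.4]
opening: 0.675
```

Emit:
send_rows --translation '[[0,0,0],[0,0,0],[0,0,-0.3],[0,0,-1],[0,0,-1]]' --rotation '[[0,0,0],[0,0,0],[0,0,0],[0,0,0],[0,0,0]]' --grip '[45,45,45,45,45]'

```text
time: 32.55
eef_pos: [0.6922, 0.0104, 0.0763]
tcp_rot: [0.805, 0.594, -0.001, -0.001]
contact_force: [0.9, -0.1, -1.6]
opening: 0.674
```

Emit:
send_rows --translation '[[0,0,-1],[0,0,-1],[0,0,0],[0,0,0],[0,0,0]]' --rotation '[[0,0,0],[0,0,0],[0,0,0],[0,0,0],[0,0,0]]' --grip '[45,45,45,45,45]'

```text
time: 33.17
eef_pos: [0.6916, 0.0104, 0.1336]
tcp_rot: [0.805, 0.594, -0.001, -0.001]
contact_force: [-0.1, -0.7, -1.4]
opening: 0.675
```

```bash
python3 - <<'E'
from h import *
T=look("top")
r=dig(T,(300,160,350,225),(8,50,80),(21,200,255),.046,"placed top")
k=dig(T,(300,160,350,225),(24,100,70),(36,255,255),.024,"board top")
togo(.5864,-.2095,.13,-84.9)
E
```

```text
placed top [ 0.5823 -0.2057] [200.6  75.9] 4.7
board top [ 0.5119 -0.2167] [59.8 49.7] -86.6
board top [ 0.6603 -0.2026] [62.5 49. ] -84.7
turn [-0.03  0.03 13.55] shift [-4.15  6.99  0.13] | t 33.23 pos [0.6918 0.0104 0.1339] yawY -17.1 q6 0.17 F [-0.6  0.9 -1.7] op 58.2
```

Emit:
send_rows --translation '[[0,0,0],[0,0,0],[0,0,0],[0,0,0],[0,0,0]]' --rotation '[[0,0,1],[0,0,1],[0,0,1],[0,0,1],[0,0,1]]' --grip '[45,45,45,45,45]'

```text
time: 33.85
eef_pos: [0.6924, 0.0103, 0.1347]
tcp_rot: [0.915, 0.404, -0.001, -0.001]
contact_force: [0.8, -0.2, -0.9]
opening: 0.678
```

Emit:
send_rows --translation '[[0,0,0],[0,0,0],[0,0,0],[0,0,0],[0,0,0]]' --rotation '[[0,0,1],[0,0,1],[0,0,1],[0,0,1],[0,0,1]]' --grip '[45,45,45,45,45]'

```text
time: 34.48
eef_pos: [0.6924, 0.0104, 0.1347]
tcp_rot: [0.98, 0.197, -0.001, -0.0]
contact_force: [-1.0, -0.5, -0.3]
opening: 0.676
```

Emit:
send_rows --translation '[[0,0,0],[0,0,0],[0,0,0],[0,0,0],[-0.3,0.5,0]]' --rotation '[[0,0,1],[0,0,1],[0,0,1],[0,0,0.55],[0,0,0]]' --grip '[45,45,45,45,45]'

```text
time: 35.1
eef_pos: [0.6848, -0.0051, 0.135]
tcp_rot: [0.999, 0.046, -0.001, -0.0]
contact_force: [-0.4, -0.4, -0.8]
opening: 0.675
```

Emit:
send_rows --translation '[[-0.6,1,0],[-0.6,1,0],[-0.6,1,0],[-0.6,1,0],[-0.6,1,0]]' --rotation '[[0,0,0],[0,0,0],[0,0,0],[0,0,0],[0,0,0]]' --grip '[45,45,45,45,45]'

```text
time: 35.72
eef_pos: [0.6075, -0.1647, 0.1356]
tcp_rot: [0.999, 0.045, -0.001, -0.0]
contact_force: [-0.7, -0.6, 0.0]
opening: 0.679
```

Emit:
send_rows --translation '[[-0.6,1,0],[-0.25,0.4,0],[0,0,0],[0,0,0],[0,0,0]]' --rotation '[[0,0,0],[0,0,0],[0,0,0],[0,0,0],[0,0,0]]' --grip '[45,45,45,45,45]'

```text
time: 36.35
eef_pos: [0.5879, -0.2059, 0.1362]
tcp_rot: [0.999, 0.045, 0.0, -0.0]
contact_force: [-0.4, -0.4, -1.7]
opening: 0.676
```

```bash
python3 - <<'E'
from h import *
togo(.5864,-.2095,.055,-84.9)
E
```

```text
turn [-0.   -0.    0.02] shift [-0.06  0.12  2.71] | t 36.35 pos [ 0.5879 -0.2059  0.1362] yawY -84.8 q6 0.98 F [-0.4 -0.4 -1.7] op 57.7
```

Emit:
send_rows --translation '[[-0.06,0.12,0],[0,0,1],[0,0,0.8],[0,0,0.5],[0,0,0.25]]' --rotation '[[0,0,0],[0,0,0],[0,0,0],[0,0,0],[0,0,0]]' --grip '[45,45,45,45,45]'

```text
time: 36.98
eef_pos: [0.5858, -0.2105, 0.0589]
tcp_rot: [0.999, 0.045, -0.0, -0.0]
contact_force: [-0.4, 0.4, -1.0]
opening: 0.676
```

Emit:
send_rows --translation '[[0,0,0],[0,0,0],[0,0,0],[0,0,0],[0,0,0]]' --rotation '[[0,0,0],[0,0,0],[0,0,0],[0,0,0],[0,0,0]]' --grip '[45,45,45,45,45]'

```text
time: 37.6
eef_pos: [0.5861, -0.2108, 0.06]
tcp_rot: [0.999, 0.045, 0.0, 0.0]
contact_force: [0.4, 0.2, -0.6]
opening: 0.676
```

```bash
python3 - <<'E'
from h import *
togo(.5864,-.2095,.056,-84.9)
E
```

```text
turn [ 0. -0.  0.] shift [ 0.01 -0.04  0.13] | t 37.6 pos [ 0.5861 -0.2108  0.06  ] yawY -84.9 q6 0.97 F [ 0.4  0.2 -0.6] op 57.8
```

Emit:
send_rows --translation '[[0,-0.04,0.08],[0,0,0.06],[0,0,0],[0,0,0],[0,0,0]]' --rotation '[[0,0,0],[0,0,0],[0,0,0],[0,0,0],[0,0,0]]' --grip '[45,45,45,45,45]'

```text
time: 38.22
eef_pos: [0.5858, -0.2094, 0.0562]
tcp_rot: [0.999, 0.045, -0.0, -0.0]
contact_force: [-2.8, 1.4, 5.3]
opening: 0.677
```

Emit:
send_rows --translation '[[0,0,0],[0,0,0],[0,0,0],[0,0,0],[0,0,-0.6]]' --rotation '[[0,0,0],[0,0,0],[0,0,0],[0,0,0],[0,0,0]]' --grip '[58,65,75,85,85]'

```text
time: 38.85
eef_pos: [0.5846, -0.2088, 0.0722]
tcp_rot: [0.999, 0.045, -0.002, -0.001]
contact_force: [-0.0, -0.2, -0.4]
opening: 0.997
```

Emit:
send_rows --translation '[[0,0,-1],[0,0,-1],[0,0,-1],[0,-1,0],[0,-1,0]]' --rotation '[[0,0,0],[0,0,0],[0,0,0],[0,0,0],[0,0,0]]' --grip '[85,85,85,85,85]'

```text
time: 39.48
eef_pos: [0.5812, -0.1497, 0.166]
tcp_rot: [0.999, 0.044, 0.002, 0.001]
contact_force: [0.1, -0.3, -0.8]
opening: 0.991
```

Emit:
send_rows --translation '[[0,-1,0],[0,-1,0],[0,-1,0],[0,-1,0],[0,0,0]]' --rotation '[[0,0,0],[0,0,0],[0,0,0],[0,0,0],[0,0,0]]' --grip '[85,85,85,85,85]'

```text
time: 40.1
eef_pos: [0.57, -0.0287, 0.1649]
tcp_rot: [0.999, 0.046, 0.001, 0.0]
contact_force: [-0.4, 0.1, 0.4]
opening: 0.995
```

```bash
python3 - <<'E'
from h import *
T=look("top");D=look("side")
dig(T,(300,160,350,225),*COL["pale"],.068,"pile top")
dig(D,(245,200,330,275),*COL["pale"],.068,"pile side")
dig(T,(300,160,350,225),(24,100,70),(36,255,255),.024,"board top")
dig(T,(345,170,400,225),(100,110,30),(125,255,255),.018,"weight")
dig(D,(280,250,330,305),(100,120,40),(125,255,255),.018,"weight side")
dig(T,(180,120,240,200),(0,60,20),(18,200,105),.096,"stack")
togo(.573,-.4125,.16,-5)
cv2.imwrite("pics/i.png",np.hstack([cv2.resize(T["image"][150:250,300:400],(400,400),interpolation=cv2.INTER_CUBIC),cv2.resize(D["image"][205:305,245:345],(400,400),interpolation=cv2.INTER_CUBIC)]))
E
```

```text
pile top [ 0.6036 -0.2071] [64. 59.] -80.7
pile side [ 0.6087 -0.21  ] [66.5 61.7] -86.6
board top [ 0.5105 -0.2092] [62.7 43.4] 89.6
board top [ 0.6606 -0.2015] [64.4 46.5] -82.7
weight [ 0.5733 -0.4124] [96.1 55.3] 85.0
weight side [ 0.5733 -0.4156] [126.5  62.1] 84.5
stack [0.6441 0.2646] [110.4  86.8] 11.8
turn [  0.02  -0.01 -15.97] shift [-12.68   1.2    0.15] | t 40.2 pos [ 0.5702 -0.0305  0.1646] yawY -84.9 q6 1.25 F [ 0.7 -0.2  0.3] op 85.1
```

View pics/i.png

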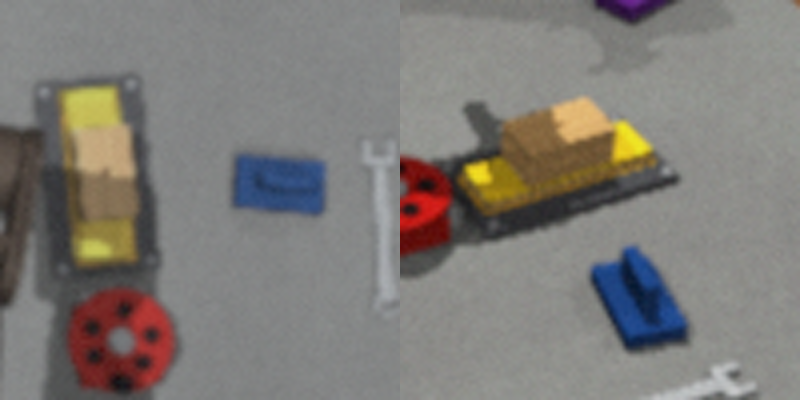

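The second blank sits flush on the first. The arm's shadow only colours part of it, and the weight is untouched at (280,183) in the top half. Next I go to the weight.

Emit:
send_rows --translation '[[0,0,0],[0,0,0],[0,0,0],[0,0,0],[0,0,0]]' --rotation '[[0,0,-1],[0,0,-1],[0,0,-1],[0,0,-1],[0,0,-1]]' --grip '[85,85,85,85,85]'

```text
time: 40.83
eef_pos: [0.5702, -0.0317, 0.164]
tcp_rot: [0.966, 0.26, 0.0, 0.0]
contact_force: [0.1, 0.7, -0.1]
opening: 0.995
```

Emit:
send_rows --translation '[[0,0,0],[0,0,0],[0,0,0],[0,0,0],[0,0,0]]' --rotation '[[0,0,-1],[0,0,-1],[0,0,-1],[0,0,-1],[0,0,-1]]' --grip '[85,85,85,85,85]'

```text
time: 41.45
eef_pos: [0.5702, -0.0317, 0.164]
tcp_rot: [0.886, 0.463, 0.0, 0.0]
contact_force: [0.4, -0.5, -0.3]
opening: 0.993
```

Emit:
send_rows --translation '[[0,0,0],[0,0,0],[0,0,0],[0,0,0],[0,0,0]]' --rotation '[[0,0,-1],[0,0,-1],[0,0,-1],[0,0,-1],[0,0,-1]]' --grip '[85,85,85,85,85]'

```text
time: 42.08
eef_pos: [0.5702, -0.0317, 0.164]
tcp_rot: [0.765, 0.644, 0.0, 0.0]
contact_force: [0.7, 0.4, -0.1]
opening: 0.995
```

Emit:
send_rows --translation '[[0,0,0],[-0.7,0.1,0],[-1,0.1,0],[-1,0.1,0],[-1,0.1,0]]' --rotation '[[0,0,-0.95],[0,0,0],[0,0,0],[0,0,0],[0,0,0]]' --grip '[85,85,85,85,85]'

```text
time: 42.7
eef_pos: [0.5717, -0.145, 0.1639]
tcp_rot: [0.739, 0.674, -0.0, 0.0]
contact_force: [0.3, 0.7, -0.3]
opening: 0.998
```

Emit:
send_rows --translation '[[-1,0.1,0],[-1,0.1,0],[-1,0.1,0],[-1,0.1,0],[-1,0.1,0]]' --rotation '[[0,0,0],[0,0,0],[0,0,0],[0,0,0],[0,0,0]]' --grip '[85,85,85,85,85]'

```text
time: 43.32
eef_pos: [0.5726, -0.2959, 0.1637]
tcp_rot: [0.739, 0.674, -0.0, 0.0]
contact_force: [0.1, -0.0, 0.1]
opening: 1.0
```

Emit:
send_rows --translation '[[-1,0.1,0],[-1,0.1,0],[-1,0.1,0],[-0.9,0,0],[0,0,0]]' --rotation '[[0,0,0],[0,0,0],[0,0,0],[0,0,0],[0,0,0]]' --grip '[85,85,85,85,85]'

```text
time: 43.95
eef_pos: [0.5706, -0.4131, 0.1635]
tcp_rot: [0.739, 0.673, -0.0, 0.0]
contact_force: [0.5, -0.6, 0.1]
opening: 0.997
```

```bash
python3 - <<'E'
from h import *
T=look("top");D=look("side")
print("rib top",tri(T,(372,195),D,(305,270.5)))
dig(T,(300,160,350,225),*COL["pale"],.068,"pile top")
dig(T,(300,160,350,225),(24,100,70),(36,255,255),.024,"board top")
dig(D,(245,200,330,275),(10,60,195),(21,160,255),.068,"pile side")
dig(D,(280,250,330,305),(100,120,40),(125,255,255),.018,"weight side")
togo(.5733,-.4126,.023,-5)
E
```

```text
rib top (array([ 0.576 , -0.4143,  0.0529]), np.float64(0.0047497124938399695))
pile top [ 0.5839 -0.2089] [102.6  64.4] 7.3
board top [ 0.5107 -0.2136] [66.7 50.7] -85.6
board top [ 0.6606 -0.2015] [64.2 46.7] -82.9
pile side [ 0.5709 -0.2125] [66.1 60.8] 5.3
weight side [ 0.5734 -0.4158] [126.8  62.1] 84.7
turn [-0.01 -0.01 -0.04] shift [-0.07  0.07  4.68] | t 44.05 pos [ 0.5713 -0.4104  0.1633] yawY -5.2 q6 -0.68 F [1.5 0.4 0.1] op 85.3
```

Emit:
send_rows --translation '[[-0.07,0.07,0.6],[0,0,1],[0,0,1],[0,0,1],[0,0,1]]' --rotation '[[0,0,0],[0,0,0],[0,0,0],[0,0,0],[0,0,0]]' --grip '[85,85,85,85,85]'

```text
time: 44.68
eef_pos: [0.5735, -0.4106, 0.0231]
tcp_rot: [0.738, 0.675, -0.0, -0.001]
contact_force: [1.0, 0.2, 1.1]
opening: 0.996
```

Emit:
send_rows --translation '[[0,0,0],[0,0,0],[0,0,0],[0,0,0],[0,0,0]]' --rotation '[[0,0,0],[0,0,0],[0,0,0],[0,0,0],[0,0,0]]' --grip '[70,55,40,25,25]' --squeeze 100

```text
time: 45.3
eef_pos: [0.574, -0.4126, 0.0264]
tcp_rot: [0.738, 0.675, 0.0, 0.001]
contact_force: [-0.0, -0.2, 0.4]
opening: 0.293
```

```bash
python3 - <<'E'
from h import *
togo(.5733,-.4126,.023,-5)
E
```

```text
turn [ 0.01  0.01 -0.03] shift [-0.   -0.02  0.11] | t 45.3 pos [ 0.574  -0.4126  0.0264] yawY -5.1 q6 -0.68 F [-0.  -0.2  0.4] op 25.0
```

Emit:
send_rows --translation '[[0,0,0],[0,0,0],[0,0,0],[0,0,0],[0,0,0]]' --rotation '[[0,0,0],[0,0,0],[0,0,0],[0,0,0],[0,0,0]]' --grip '[15,5,5,5,5]'

```text
time: 45.92
eef_pos: [0.5746, -0.4126, 0.0267]
tcp_rot: [0.738, 0.675, 0.0, 0.001]
contact_force: [2.2, 0.8, 5.7]
opening: 0.173
```

Emit:
send_rows --translation '[[0,0,0],[0,0,-0.4],[0,0,-0.8],[0,0,-0.8],[0,0,0]]' --rotation '[[0,0,0],[0,0,0],[0,0,0],[0,0,0],[0,0,0]]' --grip '[5,5,5,5,5]'

```text
time: 46.55
eef_pos: [0.5756, -0.4142, 0.0902]
tcp_rot: [0.738, 0.675, 0.0, 0.004]
contact_force: [-0.2, -0.8, -6.2]
opening: 0.161
```

```bash
python3 - <<'E'
from h import *
T=look("top");D=look("side")
dig(T,(345,150,400,225),(100,110,30),(125,255,255),.018+.06,"weight")
togo(.5864,-.2095,.18,-84.9)
cv2.imwrite("pics/j.png",cv2.resize(D["image"][220:310,270:345],(500,600),interpolation=cv2.INTER_CUBIC))
E
```

```text
weight [ 0.5759 -0.3905] [54.7 48.5] -5.1
turn [ 0.01  0.   15.95] shift [ 1.02 -6.7  -3.12] | t 46.65 pos [ 0.5738 -0.4124  0.0864] yawY -5.1 q6 -0.68 F [-0.8  0.3 -7.4] op 14.4
```

View pics/j.png

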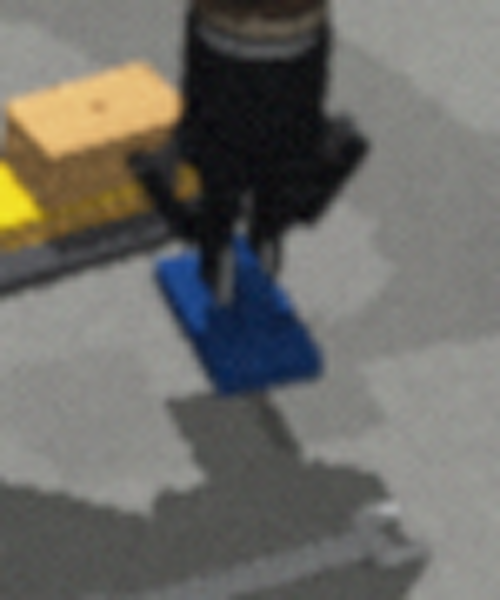

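The weight hangs in the grip at about (240,320) and looks about level. Wrist force is about 7 N, which fits its mass. I lift it higher, turn it and carry it over the pile.

Emit:
send_rows --translation '[[0,0,-1],[0,0,-1],[0,0,-1],[0,0,0],[0,0,0]]' --rotation '[[0,0,0],[0,0,0.5],[0,0,1],[0,0,1],[0,0,1]]' --grip '[5,5,5,5,5]'

```text
time: 47.28
eef_pos: [0.5732, -0.4117, 0.1745]
tcp_rot: [0.833, 0.553, -0.0, -0.001]
contact_force: [-0.9, -0.7, -6.8]
opening: 0.164
```

Emit:
send_rows --translation '[[0,0,0],[0,0,0],[0,0,0],[0,0,0],[0,0,0]]' --rotation '[[0,0,1],[0,0,1],[0,0,1],[0,0,1],[0,0,1]]' --grip '[5,5,5,5,5]'

```text
time: 47.9
eef_pos: [0.5729, -0.4115, 0.1734]
tcp_rot: [0.933, 0.36, -0.001, -0.002]
contact_force: [0.3, 0.3, -7.1]
opening: 0.17
```

Emit:
send_rows --translation '[[0,0,0],[0,0,0],[0,0,0],[0,0,0],[0,0,0]]' --rotation '[[0,0,1],[0,0,1],[0,0,1],[0,0,1],[0,0,1]]' --grip '[5,5,5,5,5]'

```text
time: 48.52
eef_pos: [0.5729, -0.4115, 0.1734]
tcp_rot: [0.989, 0.15, -0.001, -0.001]
contact_force: [-0.2, 0.5, -6.6]
opening: 0.169
```

Emit:
send_rows --translation '[[0,0,0],[0,0,0],[0.1,-0.5,0],[0.15,-0.9,0],[0.15,-0.9,0]]' --rotation '[[0,0,1],[0,0,1],[0,0,0.4],[0,0,0],[0,0,0]]' --grip '[5,5,5,5,5]'

```text
time: 49.15
eef_pos: [0.5783, -0.34, 0.1745]
tcp_rot: [0.999, 0.047, -0.001, -0.001]
contact_force: [-0.1, -0.2, -7.5]
opening: 0.165
```

Emit:
send_rows --translation '[[0.15,-0.9,0],[0.15,-0.9,0],[0.15,-0.9,0],[0.1,-0.7,0],[0.05,-0.4,0]]' --rotation '[[0,0,0],[0,0,0],[0,0,0],[0,0,0],[0,0,0]]' --grip '[5,5,5,5,5]'

```text
time: 49.78
eef_pos: [0.5861, -0.2256, 0.1756]
tcp_rot: [0.999, 0.047, 0.0, 0.0]
contact_force: [-0.1, -0.5, -7.2]
opening: 0.165
```

Emit:
send_rows --translation '[[0,0,0],[0,0,0],[0,0,0],[0,0,0],[0,0,0]]' --rotation '[[0,0,0],[0,0,0],[0,0,0],[0,0,0],[0,0,0]]' --grip '[5,5,5,5,5]'

```text
time: 50.4
eef_pos: [0.5859, -0.2276, 0.1755]
tcp_rot: [0.999, 0.047, -0.0, 0.0]
contact_force: [0.4, -0.6, -6.6]
opening: 0.167
```

```bash
python3 - <<'E'
from h import *
D=look("side")
togo(.5864,-.2095,.105,-84.9)
cv2.imwrite("pics/k.png",cv2.resize(D["image"][170:270,240:330],(540,600),interpolation=cv2.INTER_CUBIC))
E
```

```text
turn [-0.    0.    0.05] shift [ 0.07 -0.59  2.35] | t 50.45 pos [ 0.5859 -0.2275  0.1755] yawY -84.7 q6 0.95 F [ 0.2  0.3 -7.5] op 14.3
```

Emit:
send_rows --translation '[[0.05,-0.59,0],[0,0,0.8],[0,0,0.9],[0,0,0.6],[0,0,0]]' --rotation '[[0,0,0.05],[0,0,0],[0,0,0],[0,0,0],[0,0,0]]' --grip '[5,5,5,5,5]'

```text
time: 51.08
eef_pos: [0.5845, -0.2081, 0.1044]
tcp_rot: [0.999, 0.045, -0.002, -0.001]
contact_force: [1.0, 0.3, -7.1]
opening: 0.168
```

```bash
python3 - <<'E'
from h import *
D=look("side")
togo(.586,-.2094,.0955,-84.9)
cv2.imwrite("pics/k.png",cv2.resize(D["image"][190:270,245:325],(600,600),interpolation=cv2.INTER_CUBIC))
E
```

```text
turn [-0.01  0.01  0.01] shift [0.01 0.02 0.35] | t 51.12 pos [ 0.5856 -0.2088  0.1061] yawY -84.9 q6 0.98 F [ 0.2  1.  -7. ] op 14.0
```

View pics/k.png

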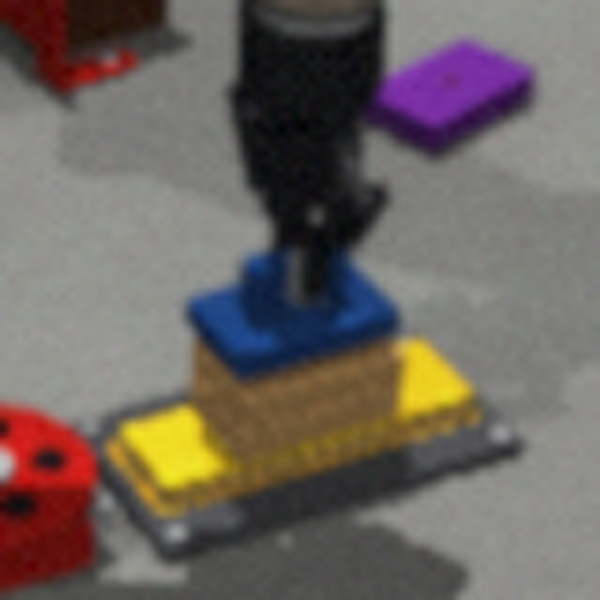

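The weight hovers level over the pile with its edges parallel to it. I lower it until its weight is carried.

Emit:
send_rows --translation '[[0,0,0.15],[0,0,0.1],[0,0,0],[0,0,0],[0,0,0]]' --rotation '[[0,0,0],[0,0,0],[0,0,0],[0,0,0],[0,0,0]]' --grip '[5,5,5,5,5]'

```text
time: 51.75
eef_pos: [0.5859, -0.2095, 0.0993]
tcp_rot: [0.999, 0.045, 0.0, 0.0]
contact_force: [-0.8, -0.4, -6.3]
opening: 0.167
```

Emit:
send_rows --translation '[[0,0,0.08],[0,0,0],[0,0,0],[0,0,0],[0,0,0]]' --rotation '[[0,0,0],[0,0,0],[0,0,0],[0,0,0],[0,0,0]]' --grip '[5,5,5,5,5]'

```text
time: 52.38
eef_pos: [0.5858, -0.2094, 0.0967]
tcp_rot: [0.999, 0.045, 0.0, 0.0]
contact_force: [0.9, 0.3, -6.8]
opening: 0.165
```

Emit:
send_rows --translation '[[0,0,0.06],[0,0,0],[0,0,0],[0,0,0],[0,0,0]]' --rotation '[[0,0,0],[0,0,0],[0,0,0],[0,0,0],[0,0,0]]' --grip '[5,5,5,5,5]'

```text
time: 53.0
eef_pos: [0.5858, -0.2094, 0.0948]
tcp_rot: [0.999, 0.045, -0.0, -0.0]
contact_force: [1.0, -0.3, -6.5]
opening: 0.168
```

Emit:
send_rows --translation '[[0,0,0.06],[0,0,0],[0,0,0],[0,0,0],[0,0,0]]' --rotation '[[0,0,0],[0,0,0],[0,0,0],[0,0,0],[0,0,0]]' --grip '[5,5,5,5,5]'

```text
time: 53.62
eef_pos: [0.5859, -0.2095, 0.0946]
tcp_rot: [0.999, 0.045, -0.0, 0.0]
contact_force: [-3.8, 3.3, 3.9]
opening: 0.166
```

Emit:
send_rows --translation '[[0,0,-0.04],[0,0,0],[0,0,0],[0,0,0],[0,0,0]]' --rotation '[[0,0,0],[0,0,0],[0,0,0],[0,0,0],[0,0,0]]' --grip '[5,20,30,40,50]'

```text
time: 54.25
eef_pos: [0.5861, -0.2097, 0.0945]
tcp_rot: [0.999, 0.045, 0.0, 0.0]
contact_force: [0.4, 0.2, -0.4]
opening: 0.584
```

Emit:
send_rows --translation '[[0,0,0],[0,0,-0.5],[0,0,-1],[0,0,-1],[0,0,-1]]' --rotation '[[0,0,0],[0,0,0],[0,0,0],[0,0,0],[0,0,0]]' --grip '[50,50,50,50,50]'

```text
time: 54.88
eef_pos: [0.586, -0.2095, 0.2015]
tcp_rot: [0.999, 0.045, 0.001, 0.0]
contact_force: [0.2, 0.2, 0.0]
opening: 0.588
```

```bash
python3 - <<'E'
from h import *
togo(.45,-.06,.19,-84.9)
togo(.3578,-.2158,.13,-84.9); print(ctrl.get_state()["qpos"])
E
```

```text
turn [ 0.01 -0.01  0.  ] shift [-4.07 -5.37  0.38] | t 54.88 pos [ 0.586  -0.2095  0.2015] yawY -84.9 q6 0.98 F [0.2 0.2 0. ] op 50.2
turn [ 0.01 -0.01  0.  ] shift [-7.6  -0.47  2.38] | t 54.88 pos [ 0.586  -0.2095  0.2015] yawY -84.9 q6 0.98 F [0.2 0.2 0. ] op 50.2
[-0.5062  0.1964  1.74    0.      1.2036  0.9753]
```

The weight is released on the pile. Next is the handwheel. The knob's circle comes within 0.416 m of the base axis, just inside the straight-down reach, so I tilt the tool 15° with the tip toward the robot. I also check the pile from the top view, now that the gripper can move away.

Emit:
send_rows --translation '[[0,0,0],[0,0,0],[0,0,0],[-1,0,0],[-1,0,0]]' --rotation '[[0,-1,0],[0,-1,0],[0,-1,0],[0,0,0],[0,0,0]]' --grip '[50,50,50,50,50]'

```text
time: 55.5
eef_pos: [0.5279, -0.2146, 0.2154]
tcp_rot: [0.99, 0.045, -0.13, 0.006]
contact_force: [0.5, -0.1, 0.2]
opening: 0.585
```

Emit:
send_rows --translation '[[-1,0,0],[-1,0,0],[-1,0,0],[0,0,0],[0,0,0]]' --rotation '[[0,0,0],[0,0,0],[0,0,0],[0,0,0],[0,0,0]]' --grip '[50,50,50,50,50]'

```text
time: 56.12
eef_pos: [0.4421, -0.2224, 0.2387]
tcp_rot: [0.991, 0.044, -0.13, 0.006]
contact_force: [-0.7, -0.3, 0.2]
opening: 0.583
```

```bash
cat >> h.py <<'E'
HUB=np.array([.4015,-.2259])
def tilt(p,verbose=True):
    """shift (30 mm units, tool axes as they stand) from the measured TCP to p"""
    s=ctrl.get_state(); Rc=R.from_quat(s["tcp_rot"])
    print("shift",(Rc.inv().apply(np.array(p)-s["eef_pos"])/.03).round(2),"pos",s["eef_pos"],"toolz",Rc.as_matrix()[:,2],"F",s["contact_force"].round(1),"op",round(s["opening"]*85.4,1),"t",round(s["time"],1),"q",s["qpos"])
def circ(a): return np.array([*(HUB+.045*np.array([np.cos(np.radians(a)),np.sin(np.radians(a))])),.057])
E
python3 - <<'E'
from h import *
T=look("top");D=look("side")
u=cen(max(ublobs(D,(0,0,0),(180,255,60),(222,230,240,258),3),key=len)) if ublobs(D,(0,0,0),(180,255,60),(222,230,240,258),3) else None
print("knob side px",u, "expected",proj(D,[[.3578,-.2158,.072]]))
dig(T,(300,150,350,225),(100,110,30),(125,255,255),.086,"weight")
dig(D,(245,180,330,275),(100,110,30),(125,255,255),.086,"weight side")
dig(D,(245,200,330,275),(10,60,120),(21,200,255),.068,"pile side")
tilt([.3578,-.2158,.13]); tilt([.3578,-.2158,.057])
E
```

```text
knob side px [231.3883 248.4386] expected [[230.2817 247.8603]]
weight [ 0.5831 -0.2101] [94.1 60.8] 4.7
weight side [ 0.5832 -0.2096] [109.   91.6] 4.3
pile side [ 0.4743 -0.2928] [74.3 49.3] -43.9
shift [-1.76 -0.47  4.2 ] pos [ 0.4422 -0.2223  0.2381] toolz [-0.2575 -0.0231 -0.966 ] F [ 0.  -0.3 -0.9] op 49.5 t 56.2 q [-0.5883  0.014   1.8856 -0.1641  1.4491  0.9297]
shift [-1.13 -0.47  6.55] pos [ 0.4422 -0.2223  0.2381] toolz [-0.2575 -0.0231 -0.966 ] F [ 0.  -0.3 -0.9] op 49.5 t 56.2 q [-0.5883  0.014   1.8856 -0.1641  1.4491  0.9297]
```

Emit:
send_rows --translation '[[-0.86,-0.24,0],[-0.86,-0.23,0],[0,0,1],[0,0,1],[0,0,1]]' --rotation '[[0,0,0],[0,0,0],[0,0,0],[0,0,0],[0,0,0]]' --grip '[50,50,50,50,50]'

```text
time: 56.85
eef_pos: [0.3677, -0.2148, 0.1635]
tcp_rot: [0.99, 0.045, -0.13, 0.006]
contact_force: [-0.6, 0.1, 0.3]
opening: 0.585
```

Emit:
send_rows --translation '[[0,0,1],[0,0,0.2],[0,0,0],[0,0,0],[0,0,0]]' --rotation '[[0,0,0],[0,0,0],[0,0,0],[0,0,0],[0,0,0]]' --grip '[50,50,50,50,50]'

```text
time: 57.48
eef_pos: [0.359, -0.2162, 0.1309]
tcp_rot: [0.991, 0.044, -0.13, 0.007]
contact_force: [0.3, 0.3, 0.3]
opening: 0.587
```

```bash
sed -i 's/HUB=np.array(\[.4015,-.2259\])/HUB=np.array([.403,-.226])/' h.py; python3 - <<'E'
from h import *
D=look("side")
tilt([.3593,-.216,.058])
cv2.imwrite("pics/l.png",cv2.resize(D["image"][190:280,205:305],(600,540),interpolation=cv2.INTER_CUBIC))
E
```

```text
shift [ 0.64 -0.    2.34] pos [ 0.3588 -0.216   0.1306] toolz [-0.2563 -0.0243 -0.9663] F [-0.6  0.6  0.1] op 50.0 t 57.5 q [-0.6765 -0.0448  2.1542 -0.1917  1.227   0.8875]
```

View pics/l.png

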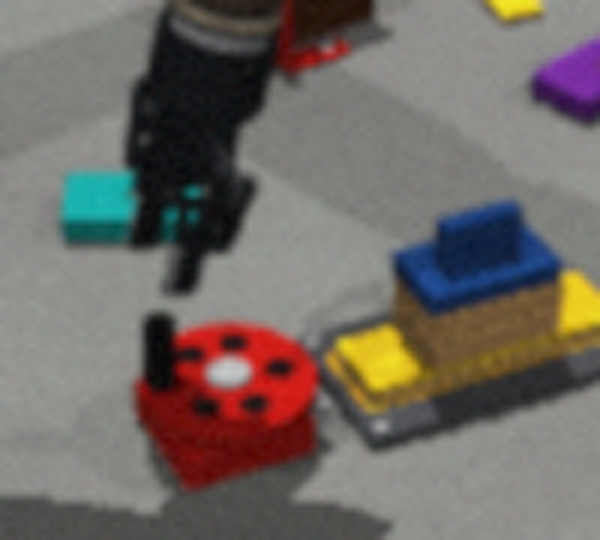

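Emit:
send_rows --translation '[[0.16,0,0.6],[0.16,0,0.6],[0.16,0,0.6],[0.16,0,0.54],[0,0,0]]' --rotation '[[0,0,0],[0,0,0],[0,0,0],[0,0,0],[0,0,0]]' --grip '[50,50,50,50,50]'

```text
time: 58.15
eef_pos: [0.3578, -0.215, 0.0559]
tcp_rot: [0.99, 0.044, -0.131, 0.005]
contact_force: [-0.4, -0.4, 0.3]
opening: 0.589
```

Emit:
send_rows --translation '[[0,0,0],[0,0,0],[0,0,0],[0,0,0],[0,0,0]]' --rotation '[[0,0,0],[0,0,0],[0,0,0],[0,0,0],[0,0,0]]' --grip '[40,30,20,15,15]' --squeeze 25

```text
time: 58.78
eef_pos: [0.3592, -0.2164, 0.0579]
tcp_rot: [0.991, 0.044, -0.13, 0.007]
contact_force: [0.7, -1.0, 4.8]
opening: 0.251
```

Emit:
send_rows --translation '[[0,0,0],[0,0,0],[0,0,0],[0,0,0],[0,0,0]]' --rotation '[[0,0,0],[0,0,0],[0,0,0],[0,0,0],[0,0,0]]' --grip '[15,15,15,15,15]'

```text
time: 59.4
eef_pos: [0.3592, -0.2164, 0.0579]
tcp_rot: [0.991, 0.044, -0.13, 0.007]
contact_force: [0.2, -0.6, 5.5]
opening: 0.25
```

```bash
python3 - <<'E'
from h import *
s=ctrl.get_state(); p=s["eef_pos"]; Rc=R.from_quat(s["tcp_rot"])
g=p-.019*Rc.as_matrix()[:,2]
d=g[:2]-HUB; a0=np.degrees(np.arctan2(d[1],d[0]))%360
tilt(p); print("grasp pt",g,"angle",a0,"r",np.linalg.norm(d))
E
```

```text
shift [0. 0. 0.] pos [ 0.3592 -0.2164  0.0579] toolz [-0.2565 -0.0248 -0.9662] F [ 0.2 -0.6  5.5] op 21.3 t 59.4 q [-0.6763  0.0806  2.1867 -0.2063  1.072   0.9222]
grasp pt [ 0.3641 -0.216   0.0763] angle 165.52955827530823 r 0.04017405497037264
```

The knob is held at 21 mm opening. Next I work out the circle's steps in tool axes.

```bash
python3 - <<'E'
from h import *
Rc=R.from_quat(ctrl.get_state()["tcp_rot"])
a=167.5-15*np.arange(26)
P=np.array([circ(x) for x in a]); d=Rc.inv().apply(np.diff(P,axis=0))/.03
for i in range(0,25,5): print(i,d[i:i+5].round(2).tolist())
E
```

```text
0 [[0.16, -0.35, -0.04], [0.24, -0.3, -0.07], [0.31, -0.22, -0.08], [0.36, -0.13, -0.1], [0.38, -0.03, -0.1]]
5 [[0.37, 0.07, -0.1], [0.34, 0.17, -0.09], [0.29, 0.25, -0.08], [0.22, 0.32, -0.06], [0.13, 0.37, -0.03]]
10 [[0.03, 0.39, -0.01], [-0.07, 0.39, 0.02], [-0.16, 0.35, 0.04], [-0.24, 0.3, 0.07], [-0.31, 0.22, 0.08]]
15 [[-0.36, 0.13, 0.1], [-0.38, 0.03, 0.1], [-0.37, -0.07, 0.1], [-0.34, -0.17, 0.09], [-0.29, -0.25, 0.08]]
20 [[-0.22, -0.32, 0.06], [-0.13, -0.37, 0.03], [-0.03, -0.39, 0.01], [0.07, -0.39, -0.02], [0.16, -0.35, -0.04]]
```

Emit:
send_rows --translation '[[0.16,-0.35,-0.04],[0.24,-0.3,-0.07],[0.31,-0.22,-0.08],[0.36,-0.13,-0.1],[0.38,-0.03,-0.1]]' --rotation '[[0,0,0],[0,0,0],[0,0,0],[0,0,0],[0,0,0]]' --grip '[15,15,15,15,15]' --squeeze 35

```text
time: 60.02
eef_pos: [0.4004, -0.1803, 0.0579]
tcp_rot: [0.99, 0.044, -0.132, 0.005]
contact_force: [-2.0, -0.4, 8.8]
opening: 0.248
```

```bash
python3 - <<'E'
from h import *
tilt(circ(167.5-75)); D=look("side")
P=[*circ(92.5)[:2],.09]; u=proj(D,[P])[0]; print("knob expected px",u)
print([cen(k).round(1) for k in ublobs(D,(0,0,0),(180,255,60),(u[0]-12,u[1]-8,u[0]+12,u[1]+12),3)])
dig(D,(245,180,330,275),(100,110,30),(125,255,255),.086,"weight side")
E
```

```text
shift [0.03 0.03 0.02] pos [ 0.4004 -0.1803  0.0579] toolz [-0.2604 -0.0225 -0.9652] F [-2.  -0.4  8.8] op 21.2 t 60.0 q [-0.5635  0.133   2.1291 -0.1785  1.0984  1.0168]
knob expected px [237.91   236.6977]
[array([246.6, 247.1]), array([241.6, 235.7])]
weight side [ 0.5838 -0.2093] [109.6  92.2] 4.3
```

Forces are small and the tool follows the circle, so I continue.

Emit:
send_rows --translation '[[0.37,0.07,-0.1],[0.34,0.17,-0.09],[0.29,0.25,-0.08],[0.22,0.32,-0.06],[0.13,0.37,-0.03]]' --rotation '[[0,0,0],[0,0,0],[0,0,0],[0,0,0],[0,0,0]]' --grip '[15,15,15,15,15]'

```text
time: 60.7
eef_pos: [0.4463, -0.2116, 0.0579]
tcp_rot: [0.99, 0.044, -0.13, 0.005]
contact_force: [-2.6, 2.1, 8.1]
opening: 0.245
```

Emit:
send_rows --translation '[[0.03,0.39,-0.01],[-0.07,0.39,0.02],[-0.16,0.35,0.04],[-0.24,0.3,0.07],[-0.31,0.22,0.08]]' --rotation '[[0,0,0],[0,0,0],[0,0,0],[0,0,0],[0,0,0]]' --grip '[15,15,15,15,15]'

```text
time: 61.32
eef_pos: [0.4274, -0.2634, 0.0579]
tcp_rot: [0.991, 0.044, -0.13, 0.005]
contact_force: [1.4, 3.0, 8.4]
opening: 0.247
```

```bash
python3 - <<'E'
from h import *
tilt(circ(167.5-225))
E
```

```text
shift [-0.    0.02  0.03] pos [ 0.4274 -0.2634  0.0579] toolz [-0.2566 -0.0217 -0.9663] F [1.4 3.  8.4] op 21.1 t 61.3 q [-0.6663  0.2488  1.9902 -0.1981  1.1032  0.9235]
```

Emit:
send_rows --translation '[[-0.36,0.13,0.1],[-0.38,0.03,0.1],[-0.37,-0.07,0.1],[-0.34,-0.17,0.09],[-0.29,-0.25,0.08]]' --rotation '[[0,0,0],[0,0,0],[0,0,0],[0,0,0],[0,0,0]]' --grip '[15,15,15,15,15]'

```text
time: 61.95
eef_pos: [0.3733, -0.2589, 0.058]
tcp_rot: [0.991, 0.044, -0.128, 0.006]
contact_force: [5.0, 1.4, 7.1]
opening: 0.25
```

Emit:
send_rows --translation '[[-0.22,-0.32,0.06],[-0.13,-0.37,0.03],[0,0,0],[0,0,0],[0,0,0]]' --rotation '[[0,0,0],[0,0,0],[0,0,0],[0,0,0],[0,0,0]]' --grip '[15,15,15,15,15]'

```text
time: 62.58
eef_pos: [0.3604, -0.2386, 0.0579]
tcp_rot: [0.991, 0.044, -0.129, 0.006]
contact_force: [2.4, 2.9, 8.1]
opening: 0.245
```

```bash
python3 - <<'E'
from h import *
tilt(circ(167.5-330))
E
```

```text
shift [-0.    0.03  0.03] pos [ 0.3604 -0.2386  0.0579] toolz [-0.256  -0.0224 -0.9664] F [2.4 2.9 8.1] op 20.9 t 62.6 q [-0.7123  0.1049  2.1598 -0.2117  1.0697  0.89  ]
```

Emit:
send_rows --translation '[[-0.03,-0.39,0.01],[0.01,-0.13,0],[0.02,-0.13,0],[0,0,0],[0,0,0]]' --rotation '[[0,0,0],[0,0,0],[0,0,0],[0,0,0],[0,0,0]]' --grip '[15,15,15,15,15]'

```text
time: 63.2
eef_pos: [0.3587, -0.2197, 0.0579]
tcp_rot: [0.991, 0.044, -0.129, 0.006]
contact_force: [2.5, 0.4, 9.4]
opening: 0.244
```

Emit:
send_rows --translation '[[0.03,-0.13,0],[0,0,0],[0,0,0],[0,0,0],[0,0,0]]' --rotation '[[0,0,0],[0,0,0],[0,0,0],[0,0,0],[0,0,0]]' --grip '[15,15,15,15,15]'

```text
time: 63.82
eef_pos: [0.3588, -0.2191, 0.058]
tcp_rot: [0.99, 0.046, -0.13, 0.01]
contact_force: [-1.0, -9.7, 4.2]
opening: 0.245
```

```bash
python3 - <<'E'
from h import *
tilt(circ(167.5))
E
```

```text
shift [ 0.02 -0.09  0.03] pos [ 0.3588 -0.2191  0.058 ] toolz [-0.2563 -0.0322 -0.9661] F [-1.  -9.7  4.2] op 20.9 t 63.8 q [-0.6783  0.0805  2.1867 -0.2138  1.0677  0.9221]
```

The wheel stopped with 9.7 N reaction at about 171°, where its end is expected at 172.7°. I give one more small push to confirm, then release and clear away.

Emit:
send_rows --translation '[[0.02,-0.08,0],[0,0,0],[0,0,0],[0,0,0],[0,0,0]]' --rotation '[[0,0,0],[0,0,0],[0,0,0],[0,0,0],[0,0,0]]' --grip '[15,15,15,15,15]'

```text
time: 64.45
eef_pos: [0.3589, -0.2189, 0.058]
tcp_rot: [0.99, 0.047, -0.13, 0.013]
contact_force: [-4.6, -18.9, 2.0]
opening: 0.25
```

Emit:
send_rows --translation '[[0,0.05,0],[0,0,0],[0,0,0],[0,0,0],[0,0,0]]' --rotation '[[0,0,0],[0,0,0],[0,0,0],[0,0,0],[0,0,0]]' --grip '[25,35,45,55,60]'

```text
time: 65.08
eef_pos: [0.3582, -0.2141, 0.0559]
tcp_rot: [0.99, 0.044, -0.131, 0.005]
contact_force: [0.6, 0.5, -0.4]
opening: 0.705
```

Emit:
send_rows --translation '[[0,0,0],[-0.13,0,-0.5],[-0.25,0,-0.95],[-0.25,0,-0.95],[-0.25,0,-0.95]]' --rotation '[[0,0,0],[0,0,0],[0,0,0],[0,0,0],[0,0,0]]' --grip '[60,60,60,60,60]'

```text
time: 65.7
eef_pos: [0.3592, -0.2147, 0.1623]
tcp_rot: [0.991, 0.044, -0.13, 0.006]
contact_force: [0.5, -0.9, 0.8]
opening: 0.704
```

Emit:
send_rows --translation '[[0,-0.6,-0.6],[0,-1,0],[0,-1,0],[0,-1,0],[0,-1,0]]' --rotation '[[0,0,0],[0,0,0],[0,0,0],[0,0,0],[0,0,0]]' --grip '[60,60,60,60,60]'

```text
time: 66.32
eef_pos: [0.3514, -0.0759, 0.1787]
tcp_rot: [0.991, 0.044, -0.13, 0.006]
contact_force: [-0.4, -1.1, -0.0]
opening: 0.702
```

Emit:
send_rows --translation '[[0,-1,0],[0,-1,0],[0,-1,0],[0,0,0],[0,0,0]]' --rotation '[[0,0,0],[0,0,0],[0,0,0],[0,0,0],[0,0,0]]' --grip '[60,60,60,60,60]'

```text
time: 66.95
eef_pos: [0.3436, 0.0124, 0.1782]
tcp_rot: [0.991, 0.044, -0.13, 0.006]
contact_force: [0.2, -0.2, 0.0]
opening: 0.703
```

```bash
python3 - <<'E'
from h import *
T=look("top");D=look("side")
k=ublobs(T,(0,0,0),(180,255,60),(318,240,345,252),3)
for c in k: 
    p=onz(T,[cen(c)],.098)[0][:2]; d=p-np.array([.4015,-.2257]); print("knob",p,"angle",np.degrees(np.arctan2(d[1],d[0])),np.linalg.norm(d))
dig(T,(300,150,350,225),(100,110,30),(125,255,255),.086,"weight")
dig(T,(300,150,350,225),(24,100,70),(36,255,255),.024,"board")
dig(D,(245,180,330,275),(100,110,30),(125,255,255),.086,"weight side")
dig(T,(180,120,240,200),(0,60,20),(18,200,105),.096,"stack")
tilt([.36,0,.2])
cv2.imwrite("pics/m.png",np.hstack([cv2.resize(T["image"][130:260,190:350],(443,360),interpolation=cv2.INTER_CUBIC),cv2.resize(D["image"][170:290,215:333],(354,360),interpolation=cv2.INTER_CUBIC)]))
E
```

```text
knob [ 0.3571 -0.2141] angle 165.38558981475725 0.04589753512137142
weight [ 0.5819 -0.21  ] [96.  60.6] 5.3
board [ 0.5121 -0.2135] [68.7 46.8] 89.6
board [ 0.6615 -0.2019] [63.5 46.7] -81.3
weight side [ 0.5836 -0.2095] [109.9  91.8] 4.3
stack [0.6442 0.2655] [110.   86.5] 12.0
shift [ 0.3   0.45 -0.84] pos [0.3436 0.0121 0.1779] toolz [-0.2572 -0.0232 -0.9661] F [ 0.5 -0.3 -0.1] op 60.3 t 67.0 q [-0.2059 -0.2768  2.2587 -0.0764  1.4105  1.2984]
```

View pics/m.png

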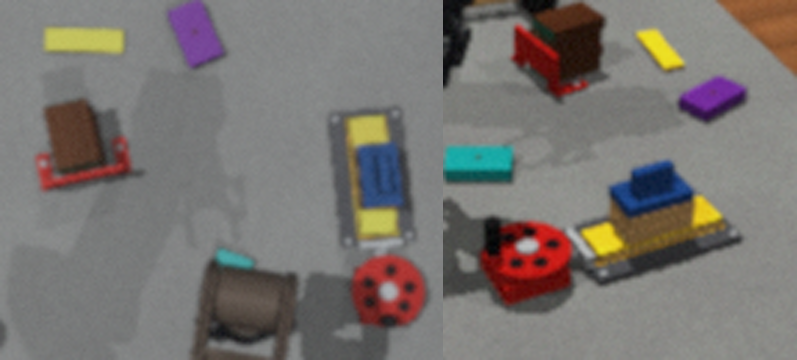

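The last picture shows the stack standing behind the stop and the board inside the outline. The pile is square with the blue weight upright on top, and the jaw has come up to the end of the board, at about (380,243) in the top half. I hand in.

```bash
python3 -c "
from plant import ticket; print(ticket.sign_off())"
```

```text
the job is handed in; nothing more can be done
None
```

I did every step in the order asked and handed the job in at about 67 s of robot time; no verdict came back.

- **Board:** I drew it out from under the stack and laid it in the outline. The best mask put its middle within about 1 mm of the bed's middle, at 5.1° against the bed's 5.1°.
- **Pile:** Only two pale blanks were there. Both lie on the middle of the board, with the blue weight upright on top.
- **Handwheel:** I turned it clockwise until it met its end stop, with the reaction rising to about 19 N. The jaw then stood just short of the board's end.

**Last checks**
- In the final picture the stack stands behind the stop and the pile looks square.
- The weight measured 5.3° from the top camera and 4.3° from the side, against the bed's 5.1°.
- The knob measured 165°, which fits a total turn of about 6.3 rad from a start of about 0.2.
- I never moved toward the mallet, wrench or jar, but did not measure them again at the end.

**Disagreements**
- The two cameras differed by 2 to 3 mm throughout.
- Both put the weight 2 to 4 mm toward the bed's -x end of where I released it. I took that for mask blur from the weight's rib and did not correct it.
- The arm's shadow kept the masks from measuring how the lower blank lines up. I judged it by eye and from where I released it.
- Neither the grip slackening nor a knocked blank showed up.

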